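# Refill the peg dispenser over the washing machine

### The arm

A 6-joint arm with a two-finger parallel gripper is mounted at the origin on the work surface. World frame = base frame: x ahead of the robot, y to its left, z up, the work surface at z = 0. Lengths are in m, angles in rad, forces in N, time in s.
With the tool pointing down it reaches from about 0.325 to 0.9 m from the base axis. Payload 6.1 kg.
Tool frame: the origin (TCP) lies midway between the tips of the shut fingers; the grasp point (between the pads) lies 19 mm behind it (env.tcp_to_grasp is the distance from the TCP to the grasp point, in m); z points along the fingers, y is the direction in which the jaws open and shut (so a half turn about z gives the same grasp; the last joint's range is limited). The gripper opens to 87 mm and grips with 3 to 60 N. Pads are 19 mm wide; open, the fingers measure 117 mm over their backs; the gripper's body (75 mm by 190 mm) begins 51 mm behind the grasp point.
Start: joints at [-1.456, 0.22, 1.526, -0, 1.395, -0.126], TCP at [0.149, -0.607, 0.223] pointing down, gripper open.
Joint ranges: [-2.98, 2.98], [-0.91, 2.08], [0.09, 2.57], [-1.24, 4.39], [0.2, 2.65], [-2.68, 2.68]. Speed limits (rad/s): [2.57, 2.57, 3.01, 3.14, 3.14, 3.14].

### API

Orientations are given as [roll, pitch, yaw] about the fixed x, y, z axes, in that order (R = Rz(yaw) Ry(pitch) Rx(roll)).
In Python, from station import env gives the robot as it stands. The module is installed in compiled form; this text tells all that it offers.
- The arm moves only by the tool play_rows, never from a script. Its argument "series" is a list of rows, each a list of 7 numbers: the shift along the tool's x, y, z in units of 25 mm (1.0 is 25 mm), then the turn, a rotation vector about the tool's x, y, z in units of 8 degrees (1.0 is 8 degrees), then the opening, from -1 (shut) to 1 (fully open). In form: [[dx, dy, dz, wx, wy, wz, grip], ...]. A call has 1 to 20 rows; each row is the pose to reach, as a shift and turn from the pose commanded when the call began, along the tool's axes at that moment; what a row does not reach only later rows make up. A row lasts 1/8 s, in which the tool goes at most 62.5 mm and 10.7 degrees, less where a joint would pass 70% of its speed; a pose out of reach is approached as far as the arm can. A call with a gripper value outside its range is refused whole. The fingers move at their own pace and stop on an object; "grip_force" is the grip in N (left out, the last holds). Time passes only in rows, so rows that repeat a pose let the fingers close. It gives the time, the measured TCP pose, the force and the opening at its end, in the units of the state.
- env.read_state(): the state, without advancing time (a new reading comes with each control period).
- env.get_image(name): name is "scene" or "top" or "wrist"; returns a dict with "pixels" (420x560x3 uint8, red, green, blue), "camera_matrix" (3x3 intrinsics, pixels), "view" (4x4, takes a point from world to camera coordinates); the wrist camera has in their place "T_tool_cam" (4x4, takes a point from camera to tool coordinates, whose origin is the TCP and whose axes are the flange's). Camera axes: x right, y up, looking along -z (the intrinsics and any distortion apply to the point x, -y, -z); pixel columns grow to the right and rows downward; lengths in m; the calibration is good to about 2 mm. A picture is of the moment at which its call begins: read the wrist's pose just before it. There is no depth.
- env.hand_in(): hands the job in, once; it reports no verdict.
Trained networks look in a picture, given as the dict that the camera call returned (one of the last four; its "shot" number tells which), for a name from the list of things; names that differ only in an ending like _2 or _b are one class to them, and where a whole thing is asked for, a point or a joint stands for the part that bears it (a point fixed in the world has none). Each returns a list of dicts, best first, with "p" (0 to 1); they miss things now and then, are a little off and sometimes report something else, mostly with a low value. They report only what shows in the picture. A call takes as long as a camera call. They do not tell look-alikes from the thing itself.
- env.boxes_of(target, picture): "position" ([x, y, z] in m, in world coordinates, good to about 4 mm: the middle of the surface that is visible of it).
- env.silhouettes(target, picture): "region" (420x560 bool, what is visible of it).
The state is a dict: "clock": time; "joint_pos": joint angles; "joint_vel": joint speeds; "effort": joint torques, N m; "position": TCP position; "ee_rot": TCP orientation; "wrist_force": force on the tool from outside, world axes, zero at the start; "moment": the same for the moment, N m; "width": finger opening in m.
Only numpy, scipy, OpenCV 4.12 (cv2) and the standard library are available. Lean on these libraries where they do the work, as an engineer would, in place of code of your own. Each camera call takes 0.05 s, during which the arm holds its last target.

### The job

Get the pegs ready for the wash: take the orange lid off the long white peg box by tipping it up at its black grip bar while its other end still rests on the box, then lift it away and lay it right way up on the middle of the cork mat. Next put every clothes peg from the grey tray into the box. Then carry the box upright to the blue dispenser, set it centred and lined up on the silver sprung plate and, still holding it, press it down until the plate is fully depressed so that the refill registers; let go and leave it standing there, with everything else left where it was.

Things in the scene. Friction and masses are not known exactly. Their poses are not given: they have to be found in the camera images.
- peg_box: Long white plastic peg box, loose, 200 g, open on top: 160 mm (x) by 66 mm (y) by 60 mm high, walls and floor 4 mm (inside 152 x 58 mm). Origin: centre of its underside, z up, x along its length. Stiff enough to be gripped across the 66 mm anywhere along its sides, with 60 N; holds all the pegs lying lengthwise, two or three abreast.
- lid: Loose orange lid, 100 g, seated on the box rim by its weight, x as the box's. Plate 168 (x) x 74 mm, z = 6 to 11 mm; plug 146 x 52 x 6 mm under it, 3 mm play in the box. Origin: centre of the plug's underside, z up; seated, 54 mm above the box's origin. Black ribbed grip bar on the plate at x = +62 mm: 14 (x) x 50 (y) mm, 24 mm tall, top at z = 35 mm.
- lid_grip (a point): Centre of the top face of the lid's black grip bar (62, 0, 35 mm in the lid's frame).
- lid_heel (a point): Middle of the lid plate's lower edge at the end away from the grip bar (-84, 0, 6 mm in the lid's frame); the edge the lid pivots about when tipped.
- mat: Cork mat, fixed, 200 mm (x) by 120 mm (y), 4 mm thick. Origin: centre of its underside, z up. A lid lying right way up on it has its origin 4 mm above the worktop.
- tray: Low grey plastic tray, fixed, 270 mm (x) by 330 mm (y), floor 3 mm thick, rim 8 mm high; the pegs start lying in it. Origin: centre of its underside.
- dock: Blue peg dispenser, fixed: base 200 mm (x) by 104 mm (y), 34 mm high, and at its +x end a tower 40 mm thick (x = 100 to 140 mm), 85 mm high. Origin: centre of the base's underside, z up.
- plate (a joint): Travel of the dispenser's sprung plate: 0 m up, 0.012 m fully down. The spring gives about 2 N at the top and 15 N when fully down, and the plate rises again when released; the loaded box alone sinks it 1 to 3 mm.
- plate_top (a point): Centre of the upper face of the silver sprung plate (176 mm in x by 80 mm in y) on the dispenser, 50 mm above the worktop when up; x along its length. It moves straight down with the plate.
- peg1: Large clothes peg, yellow, loose, 22 g, a closed bar 110 mm (x) by 18 mm (y) by 18 mm high; origin: centre of its underside. May be absent (None from the start).
- peg2: Large clothes peg, green, loose, 22 g, a closed bar 110 mm (x) by 18 mm (y) by 18 mm high; origin: centre of its underside. May be absent (None from the start).
- peg3: Large clothes peg, red, loose, 22 g, a closed bar 110 mm (x) by 18 mm (y) by 18 mm high; origin: centre of its underside. May be absent (None from the start).
- peg4: Large clothes peg, blue, loose, 22 g, a closed bar 110 mm (x) by 18 mm (y) by 18 mm high; origin: centre of its underside. May be absent (None from the start).
- peg5: Large clothes peg, pale wood, loose, 22 g, a closed bar 110 mm (x) by 18 mm (y) by 18 mm high; origin: centre of its underside. May be absent (None from the start).
- peg6: Large clothes peg, white, loose, 22 g, a closed bar 110 mm (x) by 18 mm (y) by 18 mm high; origin: centre of its underside. May be absent (None from the start).
- soap: Cream soap bar 85 x 45 x 24 mm lying in the tray beside the pegs; a bystander, to be left where it is. Origin: centre of its underside.
- brush: Wooden scrubbing brush 150 x 50 x 41 mm; a bystander, to be left where it is. Origin: centre of its underside.
- mug: Blue ceramic mug, 95 mm tall, 82 mm across, handle at +y; a bystander, to be left where it is. Origin: centre of its underside.
- spray: Chrome spray bottle with black head, 64 mm across, 200 mm tall; a bystander, to be left where it is. Origin: centre of its underside.
- sewing_box: Latched green and white plastic sewing box 124 x 174 x 75 mm; a bystander, to be left where it is. Origin: centre of its underside.
- softener: White bottle with blue cap, 68 mm across, 190 mm tall; a bystander, to be left where it is. Origin: centre of its underside.
- thread: Red thread spool, 44 mm across, 55 mm tall; a bystander, to be left where it is. Origin: centre of its underside.
There are look-alikes about, which are no part of the job. Several things have the shape of the lid; the one meant has the colours described above.

How it is judged:
On the way, in this order (a step that is already met when the one before it is completed fails the run):
1. the lid is tipped up by at least 10 degrees at its grip end while its other end still rests on the box's rim (angle between lid's own z axis and vertical above 0.175 rad and horizontal distance between lid_heel and peg_box below 0.11 m and z of lid_heel in the frame of peg_box between 0.045 and 0.075 m and z of lid_grip in the frame of peg_box above 0.105 m), for 0.1 s.
2. the lid lies right way up on the mat, let go of (horizontal distance between lid and mat below 0.05 m and angle between lid's own z axis and vertical below 0.12 rad and height (world z) of lid below 0.015 m and contact force between the fingers and lid below 0.1 N), for 0.2 s.
3. every peg is in the box (x of peg1 in the frame of peg_box between -0.08 and 0.08 m and y of peg1 in the frame of peg_box between -0.033 and 0.033 m and z of peg1 in the frame of peg_box between -0.005 and 0.06 m and x of peg2 in the frame of peg_box between -0.08 and 0.08 m and y of peg2 in the frame of peg_box between -0.033 and 0.033 m and z of peg2 in the frame of peg_box between -0.005 and 0.06 m and x of peg3 in the frame of peg_box between -0.08 and 0.08 m and y of peg3 in the frame of peg_box between -0.033 and 0.033 m and z of peg3 in the frame of peg_box between -0.005 and 0.06 m and x of peg4 in the frame of peg_box between -0.08 and 0.08 m and y of peg4 in the frame of peg_box between -0.033 and 0.033 m and z of peg4 in the frame of peg_box between -0.005 and 0.06 m and x of peg5 in the frame of peg_box between -0.08 and 0.08 m and y of peg5 in the frame of peg_box between -0.033 and 0.033 m and z of peg5 in the frame of peg_box between -0.005 and 0.06 m and x of peg6 in the frame of peg_box between -0.08 and 0.08 m and y of peg6 in the frame of peg_box between -0.033 and 0.033 m and z of peg6 in the frame of peg_box between -0.005 and 0.06 m), for 0.2 s.
4. the box, held by the gripper and with every peg in it, stands centred on the plate and the plate is fully depressed (all of step 3 and value of joint plate above 0.0105 m and horizontal distance between peg_box and plate_top below 0.015 m and angle between the x axis of peg_box and the x axis of plate_top, either way round below 0.15 rad and z of peg_box in the frame of plate_top between -0.006 and 0.008 m and angle between peg_box's own z axis and vertical below 0.08 rad and contact force between the fingers and peg_box above 1 N), for 0.2 s.
At the end, for the whole second after the job is handed in: Box upright, at rest on the plate, centred within 15 mm, lined up within 8 degrees, plate risen again (under 8 mm); every peg in the box below its rim; lid right way up on the mat, its middle within 50 mm of the mat's; bystanders within 40 mm of where they were (all of step 3 and horizontal distance between peg_box and plate_top below 0.015 m and angle between the x axis of peg_box and the x axis of plate_top, either way round below 0.15 rad and z of peg_box in the frame of plate_top between -0.006 and 0.008 m and angle between peg_box's own z axis and vertical below 0.08 rad and horizontal distance between lid and mat below 0.05 m and angle between lid's own z axis and vertical below 0.12 rad and height (world z) of lid below 0.015 m and value of joint plate below 0.008 m and linear speed of each of peg_box, lid below 0.02 m/s and distance of each of soap, brush, mug, spray, sewing_box, softener, thread from where it was at the start of the episode below 0.04 m); the robot touches nothing.
It fails at once if the peg box is tipped over (more than 1 rad) (angle between peg_box's own z axis and vertical above 1 rad).
It fails at once if a bystander (soap, brush, mug, spray bottle, sewing box, softener, thread) is moved by more than 60 mm (distance of any of soap, brush, mug, spray, sewing_box, softener, thread from where it was at the start of the episode above 0.06 m).
Of peg1, peg2, peg3, peg4, peg5, peg6 only 4 to 6 are there at a start; the rules pass over those that are not, and their reading is None.
At some moment in a run one of peg1, peg2, peg3, peg4, peg5, peg6 may be knocked a few centimetres aside while the robot is not near it.
Once in a run the grip may slacken for a moment while it holds something.
It also fails if it takes over 208 s, if anything falls off the work surface, if the arm or the gripper's body presses on something with over 40 N, if the wrist force passes 120 N, or if a joint passes its speed limit or range.

## Working session

There is one attempt and no reset: what is moved stays moved. The work goes in short steps, Python scripts to look and compute and a tool call to move; the robot and the scene stay as the last step left them, time stands still between calls to the robot, and variables do not carry over. Pictures are saved under pics/ and viewed, and the job is handed in when it is done.

Besides the shell and the picture viewer there is one more tool, called after "Emit:" by a JSON object that holds its "fn" and its "kwargs". play_rows: Moves the arm, as the interface text tells. Its arguments: {"type":"object","properties":{"series":{"type":"array"},"grip_force":{"type":"number"}},"required":["series"]}

```bash
mkdir -p pics; ls; python3 - <<'E'
from station import env
import cv2
s=env.read_state(); print(s)
for n in ["scene","top","wrist"]:
    p=env.get_image(n); cv2.imwrite(f"pics/{n}0.png",p["pixels"][:,:,::-1]); print(n,p.keys()); print(p["camera_matrix"]); print(p.get("view",p.get("T_tool_cam")))
E
```

```text
pics
{'clock': 0.0, 'joint_pos': array([-1.45610355e+00,  2.21225978e-01,  1.52764380e+00,  1.65586736e-05,
        1.39473556e+00, -1.26102091e-01]), 'joint_vel': array([ 0.00108789, -0.0007447 ,  0.00017598,  0.00023245, -0.0004825 ,
       -0.00022121]), 'effort': array([-1.11106212e-04, -4.94607818e+01, -3.87382615e+01,  6.98091555e-02,
        5.71003987e-02, -1.15594385e-04]), 'position': array([ 0.1489723 , -0.60631821,  0.22142008]), 'ee_rot': array([-3.13959800e+00, -2.69299491e-04,  2.40791686e-01]), 'wrist_force': array([ 0.29571563,  0.01964126, -0.26965046]), 'moment': array([ 0.0307387 , -0.0273626 ,  0.03654122]), 'width': 0.08724161458029778}
scene dict_keys(['pixels', 'camera_matrix', 'view', 'shot'])
[[509.46487015   0.         285.98381287]
 [  0.         509.46487015 200.98278098]
 [  0.           0.           1.        ]]
[[-0.47794292  0.87807209  0.02366364  0.28296713]
 [-0.46796555 -0.27733153  0.83910397  0.18106899]
 [ 0.74335645  0.38997004  0.54345613 -1.70254552]
 [ 0.          0.          0.          1.        ]]
top dict_keys(['pixels', 'camera_matrix', 'view', 'shot'])
[[490.1385192    0.         278.50432339]
 [  0.         490.1385192  204.21449574]
 [  0.           0.           1.        ]]
[[ 0.02652141 -0.99961304  0.00838923 -0.02298666]
 [ 0.99557542  0.0271692   0.08995227 -0.54277291]
 [-0.09014539  0.00596645  0.99591074 -1.21628303]
 [ 0.          0.          0.          1.        ]]
wrist dict_keys(['pixels', 'camera_matrix', 'T_tool_cam', 'shot'])
[[343.59537236   0.         285.45549729]
 [  0.         343.59537236 211.69011506]
 [  0.           0.           1.        ]]
[[ 5.67282451e-04  9.61886037e-01  2.73450050e-01  7.63593922e-02]
 [ 9.99999112e-01 -8.75490475e-04  1.00508344e-03  5.57498763e-04]
 [ 1.20617864e-03  2.73449237e-01 -9.61885679e-01 -1.62544136e-01]
 [ 0.00000000e+00  0.00000000e+00  0.00000000e+00  1.00000000e+00]]
```

View pics/top0.png

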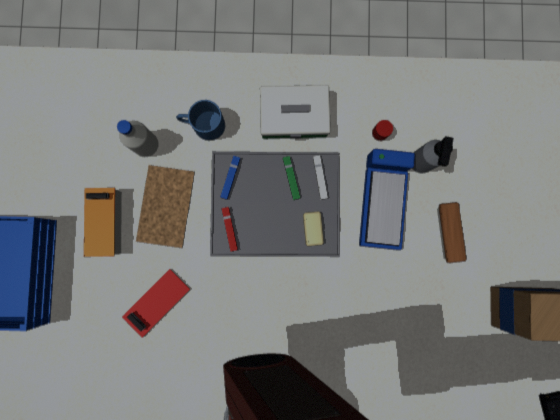

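View pics/scene0.png

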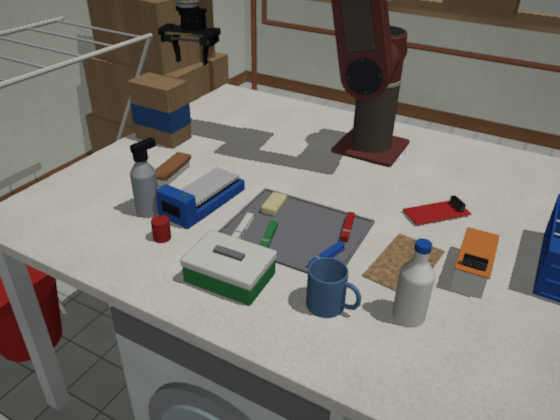

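The top view shows the orange lid on the box at (100,222) with its bar at the far end, and the mat at (165,206). The tray holds blue, green, white and red pegs plus the soap at (313,229). The dock is at (385,208) with its tower at the far end, and a red look-alike lid lies at (157,302).

```bash
cat > h.py <<'E'
import numpy as np, cv2
from scipy.spatial.transform import Rotation as R
from station import env
def Tw(s):
    T=np.eye(4); T[:3,:3]=R.from_euler('xyz',s['ee_rot']).as_matrix(); T[:3,3]=s['position']; return T
def cam(p,s=None):
    # returns camera->world
    if 'view' in p: return np.linalg.inv(p['view'])
    return Tw(s)@p['T_tool_cam']
def px2w(p,uv,z,s=None):
    C=cam(p,s); K=p['camera_matrix']; uv=np.atleast_2d(np.asarray(uv,float))
    d=np.c_[(uv[:,0]-K[0,2])/K[0,0],-(uv[:,1]-K[1,2])/K[1,1],-np.ones(len(uv))]
    D=d@C[:3,:3].T; t=(z-C[2,3])/D[:,2]; return C[:3,3]+D*t[:,None]
def w2px(p,X,s=None):
    C=np.linalg.inv(cam(p,s)); X=np.atleast_2d(X); c=X@C[:3,:3].T+C[:3,3]; K=p['camera_matrix']
    return np.c_[K[0,0]*c[:,0]/-c[:,2]+K[0,2], -K[1,1]*c[:,1]/-c[:,2]+K[1,2]]
def rect(mask,p,z,s=None):
    m=mask.astype(np.uint8); n,l,st,_=cv2.connectedComponentsWithStats(m)
    if n<2: return None
    k=1+np.argmax(st[1:,4]); c,_=cv2.findContours((l==k).astype(np.uint8),0,1); c=max(c,key=cv2.contourArea)[:,0,:]
    W=px2w(p,c,z,s)[:,:2]
    (cx,cy),(w,h),a=cv2.minAreaRect((W*1000).astype(np.float32))
    if w<h: w,h,a=h,w,a+90
    a=(a+90)%180-90
    return np.round([cx,cy],1),np.round([w,h],1),round(a,1)
def snap(name,fn,save=True):
    s=env.read_state(); p=env.get_image(name)
    if save: cv2.imwrite('pics/'+fn,p['pixels'][:,:,::-1])
    return p,s
def goto(target,rot=None,s=None):
    """units: shift from current measured pose, in tool axes /25mm and rotvec/8deg"""
    s=s or env.read_state(); T=Tw(s); 
    d=T[:3,:3].T@(np.asarray(target)-T[:3,3])/0.025
    w=np.zeros(3)
    if rot is not None:
        w=np.degrees((R.from_matrix(T[:3,:3]).inv()*rot).as_rotvec())/8
    return np.round(np.r_[d,w],3)
def down(yaw): return R.from_euler('xyz',[np.pi,0,yaw])
E
python3 - <<'E'
from h import *
p,s=snap('top','t1.png')
Z=dict(lid=.065,mat=.004,dock=.034,plate=.05,soap=.024,tray=.008,peg1=.018,peg2=.018,peg3=.018,peg4=.018,peg5=.018,peg6=.018,peg_box=.06,brush=.041,mug=.095,spray=.2,softener=.19,sewing_box=.075,thread=.055)
for n,z in Z.items():
    try:
        b=env.boxes_of(n,p); si=env.silhouettes(n,p)
    except Exception as e: print(n,e); continue
    print(n,[(np.round(x['position'],3),round(x['p'],2)) for x in b[:3]])
    for x in si[:2]: print('   ',round(x['p'],2),rect(x['region'],p,z),x['region'].sum())
E
```

```text
lid [(array([0.481, 0.427, 0.062]), 0.72), (array([0.285, 0.296, 0.012]), 0.62)]
    0.84 (array([484.7, 427.5]), array([167.5,  72.9]), 3.2) 2031
    0.68 (array([294.1, 281.4]), array([159.6,  71.6]), -43.3) 2018
mat [(array([0.532, 0.284, 0.007]), 0.73), (array([0.491, 0.398, 0.024]), 0.18)]
    0.78 (array([533.7, 282.3]), array([206.5, 124.5]), -6.8) 3741
dock [(array([ 0.562, -0.273,  0.051]), 0.76)]
    0.66 (array([ 564.1, -280.4]), array([253. , 123.8]), -5.4) 4334
plate [(array([ 0.536, -0.27 ,  0.05 ]), 0.82)]
    0.79 (array([ 538.1, -274. ]), array([178.3,  86.3]), -4.6) 2386
soap [(array([ 0.487, -0.096,  0.025]), 0.64)]
    0.63 (array([486.4, -97.1]), array([89.5, 47.8]), 5.1) 640
tray [(array([0.543, 0.009, 0.001]), 0.95), (array([ 0.733, -0.264,  0.054]), 0.61)]
    0.61 (array([5.462e+02, 3.000e-01]), array([333.3, 273.3]), -88.4) 11682
    0.42 (array([ 484.6, -453. ]), array([153.4,  60.6]), 7.8) 1334
peg1 [(array([0.603, 0.117, 0.02 ]), 0.86), (array([ 0.613, -0.039,  0.017]), 0.76), (array([0.477, 0.116, 0.027]), 0.65)]
    0.92 (array([477.8, 114.5]), array([1
[... 1961 characters left out ...]
array([104.8,  63.4]), -70.8) 1020
    0.49 (array([479.8, 338.1]), array([134.3,  13. ]), 3.2) 350
softener [(array([0.677, 0.328, 0.127]), 0.76), (array([ 0.564, -0.275,  0.049]), 0.58), (array([0.485, 0.426, 0.063]), 0.39)]
    0.81 (array([669.3, 311.2]), array([107.6,  60.6]), 54.8) 1053
    0.62 (array([470.2,  97.7]), array([95.9, 17.9]), 12.8) 331
sewing_box [(array([ 0.769, -0.046,  0.069]), 0.71)]
    0.61 (array([769.5, -40.8]), array([174.5, 138.3]), -87.4) 3708
thread [(array([ 0.736, -0.266,  0.051]), 0.85), (array([0.752, 0.186, 0.041]), 0.38)]
    0.75 (array([ 734.3, -262.9]), array([55.4, 41.5]), -35.6) 304
    0.22 (array([ 482.8, -436.1]), array([147.8,  58.1]), 7.6) 1340
```

```bash
python3 - <<'E'
from h import *
print(goto([.45,-.05,.26],down(0.9)))
print(goto([.545,.43,.26],down(np.radians(93.2))))
E
```

```text
[ 17.004 -18.764  -1.498  -0.     -0.     -4.721]
[ 25.274 -36.503  -1.497  -0.     -0.     -9.925]
```

Emit:
{"fn": "play_rows", "kwargs": {"series": [[17,-18.8,-1.5,0,0,-4.7,0.2],[17,-18.8,-1.5,0,0,-4.7,0.2],[17,-18.8,-1.5,0,0,-4.7,0.2],[17,-18.8,-1.5,0,0,-4.7,0.2],[17,-18.8,-1.5,0,0,-4.7,0.2],[17,-18.8,-1.5,0,0,-4.7,0.2],[17,-18.8,-1.5,0,0,-4.7,0.2],[17,-18.8,-1.5,0,0,-4.7,0.2],[17,-18.8,-1.5,0,0,-4.7,0.2],[25.3,-36.5,-1.5,0,0,-9.9,0.2],[25.3,-36.5,-1.5,0,0,-9.9,0.2],[25.3,-36.5,-1.5,0,0,-9.9,0.2],[25.3,-36.5,-1.5,0,0,-9.9,0.2],[25.3,-36.5,-1.5,0,0,-9.9,0.2],[25.3,-36.5,-1.5,0,0,-9.9,0.2],[25.3,-36.5,-1.5,0,0,-9.9,0.2],[25.3,-36.5,-1.5,0,0,-9.9,0.2],[25.3,-36.5,-1.5,0,0,-9.9,0.2],[25.3,-36.5,-1.5,0,0,-9.9,0.2],[25.3,-36.5,-1.5,0,0,-9.9,0.2]], "grip_force": 40}}

```text
clock: 4.6
position: [0.5454, 0.4298, 0.2594]
ee_rot: [-3.141, 0.001, 1.624]
wrist_force: [-0.6, -0.2, 0.3]
width: 0.0524
```

```bash
python3 - <<'E'
from h import *
p,s=snap('wrist','w1.png'); print(s['position'],s['ee_rot'],s['width'],s['joint_pos'])
for x in env.silhouettes('lid',p)[:2]: print(x['p'],rect(x['region'],p,.065,s))
for x in env.boxes_of('lid_grip',p)[:2]: print(x)
for x in env.silhouettes('lid_grip',p)[:2]: print(x['p'],rect(x['region'],p,.089,s))
p,s=snap('top','t2.png')
for z in (.089,):
  q=p
pp=[[0.547,.4305,.089]]
print(w2px(p,pp))
E
```

```text
[0.54543782 0.42983112 0.25941301] [-3.14076665e+00  1.03114100e-03  1.62367385e+00] 0.05238466161305847 [ 5.54235783e-01  3.68188602e-01  1.27714393e+00 -5.08612663e-04
  1.49748006e+00  5.01396255e-01]
0.69 (array([486.6, 430. ]), array([167.6,  74. ]), 3.1)
0.68 (array([295.2, 344.7]), array([75.9, 73.6]), -43.0)
{'position': [0.2554, 0.3372, 0.0155], 'p': 0.61}
{'position': [0.4839, 0.4324, 0.0683], 'p': 0.58}
0.87 (array([311.4, 355.2]), array([69.5, 69.3]), -43.1)
0.82 (array([490.2, 434.8]), array([157.2,  70.1]), 3.7)
[[ 95.67450836 195.23760017]]
```

View pics/w1.png

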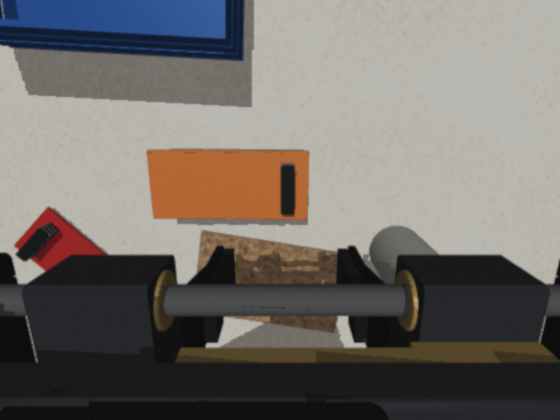

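The wrist view shows the orange lid from (150,150) to (308,220), with its black bar spanning columns 281–295 and rows 163–215. The silver softener bottle stands at (400,250).

```bash
python3 - <<'E'
from h import *
p,s=snap('wrist','w2.png')
im=p['pixels'].astype(int); sub=im[155:222,270:305]; m=sub.sum(2)<120
ys,xs=np.where(m); print(xs.min()+270,xs.max()+270,ys.min()+155,ys.max()+155)
print(px2w(p,[[288,165],[288,214],[281,190],[295,190]],.089,s)*1000)
a=np.radians(3.1)
for c in ([486.6,430],[484.7,427.5]): print(np.array(c)+62*np.array([np.cos(a),np.sin(a)]))
print(w2px(p,[[.548,.4325,.089],[.548,.4325,.065]],s))
print(goto([.548,.432,.069],down(a+np.pi/2)))
E
```

```text
281 292 165 212
[[548.75862186 456.46284729  89.        ]
 [551.41155982 406.82975887  89.        ]
 [543.13551445 431.27028508  89.        ]
 [557.03643789 431.98672306  89.        ]]
[548.50927356 433.35288641]
[546.60927356 430.85288641]
[[285.95006466 189.0357947 ]
 [285.92902354 184.34753506]]
[ 1.090e-01  7.600e-02  7.682e+00  8.000e-03 -4.000e-03 -2.300e-02]
```

Emit:
{"fn": "play_rows", "kwargs": {"series": [[0.1,0.1,4,0,0,0,0.2],[0.1,0.1,4,0,0,0,0.2],[0.1,0.1,6.5,0,0,0,0.2],[0.1,0.1,7,0,0,0,0.2],[0.1,0.1,7.4,0,0,0,0.2],[0.1,0.1,7.6,0,0,0,0.2],[0.1,0.1,7.6,0,0,0,0.2],[0.1,0.1,7.6,0,0,0,-1],[0.1,0.1,7.6,0,0,0,-1],[0.1,0.1,7.6,0,0,0,-1],[0.1,0.1,7.6,0,0,0,-1],[0.1,0.1,7.6,0,0,0,-1],[0.1,0.1,7.6,0,0,0,-1]], "grip_force": 40}}

```text
clock: 6.52
position: [0.548, 0.4327, 0.07]
ee_rot: [-3.141, -0.0, 1.623]
wrist_force: [-1.2, 0.7, 0.3]
width: 0.0134
```

```bash
python3 - <<'E'
from h import *
p,s=snap('scene','s2.png'); print(s['position'],s['width'],s['wrist_force'])
T=Tw(s)
# pivot in world from grasp: TCP at lid x=62, lid z = tcpz-54mm ; pivot lid (-80,0,6)
a=s['ee_rot'][2]-np.pi/2
u=np.array([np.cos(a),np.sin(a),0]); piv=T[:3,3]-u*.142; piv[2]=.060
ax=np.cross([0,0,1],u)
for d in (4,8,12,16):
    r=R.from_rotvec(-np.radians(d)*ax)
    print(d,goto(piv+r.apply(T[:3,3]-piv),r*R.from_matrix(T[:3,:3]),s))
E
```

```text
[0.54797395 0.43270448 0.07002817] 0.013434787478015757 [-1.23315355  0.67878889  0.29328447]
4 [ 0.    -0.042 -0.395 -0.5   -0.    -0.   ]
8 [ 0.    -0.111 -0.787 -1.    -0.    -0.   ]
12 [ 0.    -0.208 -1.172 -1.5   -0.    -0.   ]
16 [ 0.    -0.331 -1.55  -2.    -0.    -0.   ]
```

Emit:
{"fn": "play_rows", "kwargs": {"series": [[0,0,-0.2,-0.25,0,0,-1],[0,-0.04,-0.4,-0.5,0,0,-1],[0,-0.07,-0.6,-0.75,0,0,-1],[0,-0.11,-0.79,-1,0,0,-1],[0,-0.16,-0.98,-1.25,0,0,-1],[0,-0.21,-1.17,-1.5,0,0,-1],[0,-0.27,-1.36,-1.75,0,0,-1],[0,-0.33,-1.55,-2,0,0,-1],[0,-0.33,-1.55,-2,0,0,-1],[0,-0.33,-1.55,-2,0,0,-1],[0,-0.33,-1.55,-2,0,0,-1],[0,-0.33,-1.55,-2,0,0,-1]]}}

```text
clock: 8.07
position: [0.54, 0.4321, 0.1086]
ee_rot: [2.863, 0.0, 1.623]
wrist_force: [-1.4, 0.6, -0.2]
width: 0.0139
```

```bash
python3 - <<'E'
from h import *
p,s=snap('scene','s3.png'); print(s['position'],s['width'],s['wrist_force'])
im=p['pixels'][180:340,380:560]; cv2.imwrite('pics/s3c.png',cv2.resize(im,None,fx=4,fy=3.5)[:,:,::-1])
E
```

```text
[0.54000482 0.43213185 0.10863147] 0.013926033656806612 [-1.36952908  0.6369451  -0.2404136 ]
```

View pics/s3c.png

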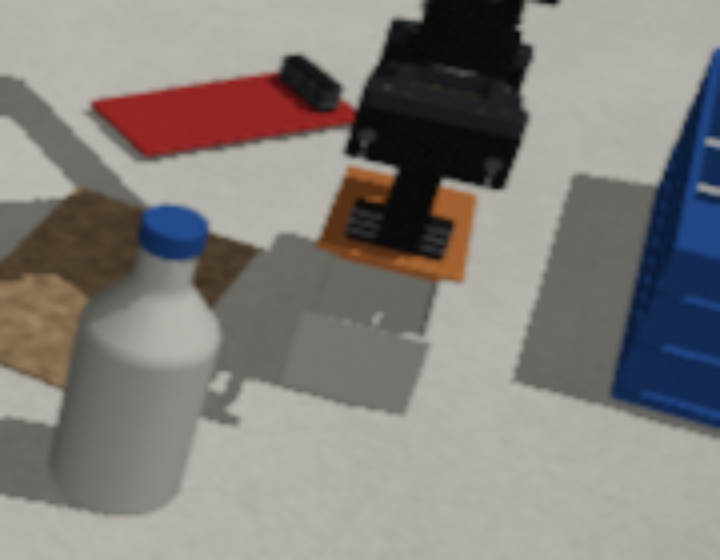

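The grip end of the lid is up (orange plate at about (400,220) in the crop) and the box stays put. Next I lift it, level it and turn it.

```bash
python3 - <<'E'
from h import *
s=env.read_state(); y=s['ee_rot'][2]
P=s['position']
print(goto(P+[0,0,.06],None,s), goto(P+[0,0,.14],down(y),s))
T=Tw(s); 
E
```

```text
[-0.     0.661 -2.307  0.     0.     0.   ] [-0.     1.542 -5.383  1.998  0.     0.   ]
```

Emit:
{"fn": "play_rows", "kwargs": {"series": [[0,0.33,-1.15,0,0,0,-1],[0,0.66,-2.3,0,0,0,-1],[0,1,-3.5,0.5,0,0,-1],[0,1.3,-4.5,1,0,0,-1],[0,1.54,-5.4,1.5,0,0,-1],[0,1.54,-5.4,2,0,0,-1],[0,1.54,-5.4,2,0,0,-1],[0,1.54,-5.4,2,0,0,-1]]}}

```text
clock: 9.12
position: [0.5393, 0.432, 0.2481]
ee_rot: [-3.141, 0.001, 1.623]
wrist_force: [0.5, 0.1, -1.9]
width: 0.0138
```

```bash
python3 - <<'E'
from h import *
p,s=snap('wrist','w3.png'); print(s['position'],s['ee_rot'],s['width'],s['joint_pos'])
y=s['ee_rot'][2]; print(y)
# lid centre target mat (.533,.282), lid yaw 173.2deg
L=np.radians(173.2); t=np.array([.533,.282])+.062*np.array([np.cos(L),np.sin(L)])
print(t)
for f,z in ((.5,.25),(1,.16)):
  yy=y+ (L+np.pi/2-np.radians(93.1))*f
  print(goto([s['position'][0]*(1-f)+t[0]*f, s['position'][1]*(1-f)+t[1]*f,z],down(yy),s))
E
```

```text
[0.53932919 0.4319718  0.2480805 ] [-3.14138532e+00  8.31881079e-04  1.62297387e+00] 0.013770883061163246 [ 5.61631971e-01  3.64266389e-01  1.30307323e+00 -6.28015389e-04
  1.47483976e+00  5.09514867e-01]
1.6229738702245906
[0.47143614 0.28934105]
[-2.7780e+00 -1.5050e+00 -7.4000e-02 -6.0000e-03  4.0000e-03 -1.0631e+01]
[-5.5530e+00 -3.0090e+00  3.5280e+00 -9.0000e-03 -1.0000e-03 -2.1262e+01]
```

View pics/w3.png

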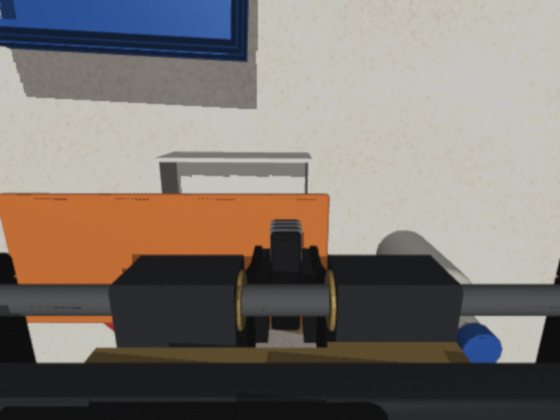

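The lid is held level and the open box shows at (235,165).

Emit:
{"fn": "play_rows", "kwargs": {"series": [[-1,-0.5,-0.1,0,0,-3,-1],[-1,-0.5,-0.1,0,0,-3,-1],[-2.8,-1.5,-0.1,0,0,-7,-1],[-2.8,-1.5,-0.1,0,0,-7,-1],[-2.8,-1.5,-0.1,0,0,-10,-1],[-2.8,-1.5,-0.1,0,0,-10,-1],[-2.8,-1.5,-0.1,0,0,-10.6,-1],[-2.8,-1.5,-0.1,0,0,-10.6,-1],[-4,-2,-0.1,0,0,-14,-1],[-4,-2,-0.1,0,0,-14,-1],[-4,-2,-0.1,0,0,-14,-1],[-5,-2.5,-0.1,0,0,-18,-1],[-5,-2.5,-0.1,0,0,-18,-1],[-5,-2.5,-0.1,0,0,-18,-1],[-5.55,-3,1.5,0,0,-21.3,-1],[-5.55,-3,2.5,0,0,-21.3,-1],[-5.55,-3,3.5,0,0,-21.3,-1],[-5.55,-3,3.5,0,0,-21.3,-1],[-5.55,-3,3.5,0,0,-21.3,-1],[-5.55,-3,3.5,0,0,-21.3,-1]]}}

```text
clock: 11.68
position: [0.4728, 0.2902, 0.1633]
ee_rot: [-3.139, 0.001, -1.687]
wrist_force: [-0.8, -0.1, -1.0]
width: 0.0137
```

```bash
python3 - <<'E'
from h import *
p,s=snap('top','t3.png'); print(s['position'],s['ee_rot'],s['width'],s['joint_pos'])
print(goto([.4714,.2893,.019],down(np.radians(173.2+90)),s))
for x in env.silhouettes('mat',p)[:2]: print(x['p'],rect(x['region'],p,.004))
E
```

```text
[0.47276802 0.29023451 0.16329506] [-3.13920972e+00  1.28139317e-03 -1.68677165e+00] 0.013718509999547645 [ 4.08469039e-01  1.01290435e-01  1.77486589e+00 -8.81878948e-05
  1.26273203e+00 -2.61712014e+00]
[ 0.051  0.064  5.772 -0.017  0.009  0.019]
0.69 (array([529.1, 261.1]), array([201.6,  80.3]), -8.1)
```

View pics/t3.png

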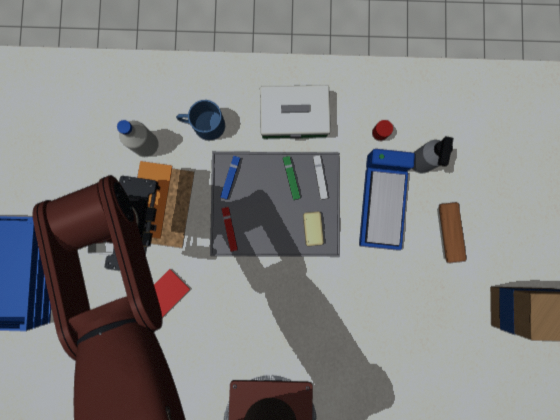

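The lid is above the mat at about (155,205), with pegs unchanged. Now I lower and release it.

Emit:
{"fn": "play_rows", "kwargs": {"series": [[0,0,2,0,0,0,-1],[0,0,4,0,0,0,-1],[0,0,5,0,0,0,-1],[0,0,5.4,0,0,0,-1],[0,0,5.7,0,0,0,-1],[0,0,5.72,0,0,0,-1],[0,0,5.72,0,0,0,-1],[0,0,5.72,0,0,0,-0.3],[0,0,5.72,0,0,0,-0.1],[0,0,5.72,0,0,0,-0.1],[0,0,5.72,0,0,0,-0.1],[0,0,4,0,0,0,-0.1],[0,0,2,0,0,0,-0.1],[0,0,0,0,0,0,-0.1],[0,0,-2,0,0,0,-0.1],[0,0,-2.5,0,0,0,-0.1]]}}

```text
clock: 13.78
position: [0.474, 0.2906, 0.2287]
ee_rot: [-3.135, 0.004, -1.686]
wrist_force: [0.6, -0.2, -0.7]
width: 0.039
```

```bash
python3 - <<'E'
from h import *
p,s=snap('wrist','w4.png'); print(s['position'],s['ee_rot'],s['width'],s['wrist_force'])
for x in env.silhouettes('lid',p)[:3]: print(x['p'],rect(x['region'],p,.015,s))
p,s=snap('scene','s4.png')
E
```

```text
[0.47395364 0.29063568 0.22871696] [-3.13529008  0.00360742 -1.68594115] 0.03897755906002571 [ 0.61740941 -0.24524118 -0.68197083]
0.66 (array([535.6, 283.3]), array([169.3,  74.6]), -6.5)
0.62 (array([291. , 293.8]), array([169.4,  73.7]), -42.6)
```

View pics/w4.png

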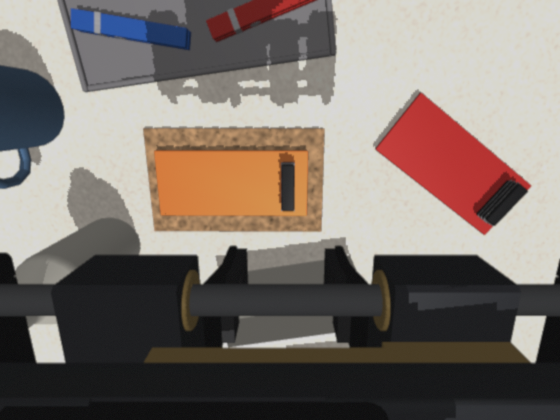

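View pics/s4.png

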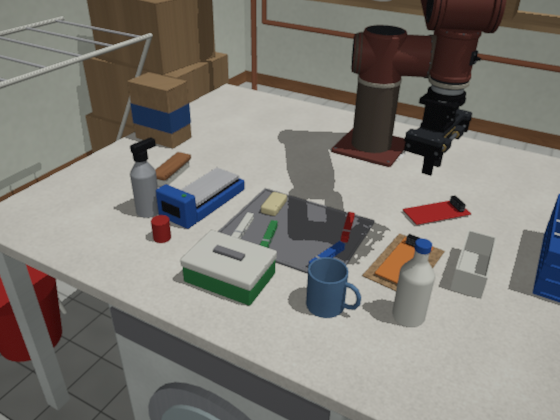

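The lid lies right way up on the mat, centred within 3 mm, and the box is open and did not move noticeably. Next are the pegs, starting with red.

```bash
python3 - <<'E'
from h import *
s=env.read_state()
print(goto([.478,.1145,.18],down(np.pi+np.radians(14)),s))
E
```

```text
[ 6.934e+00 -1.051e+00  1.750e+00  0.000e+00 -1.000e-03  8.675e+00]
```

Emit:
{"fn": "play_rows", "kwargs": {"series": [[2,0,0,0,0,2,0],[6.9,-1,1.7,0,0,8.7,0],[6.9,-1,1.7,0,0,8.7,0],[6.9,-1,1.7,0,0,8.7,0],[6.9,-1,1.7,0,0,8.7,0],[6.9,-1,1.7,0,0,8.7,0],[6.9,-1,1.7,0,0,8.7,0],[6.9,-1,1.7,0,0,8.7,0],[6.9,-1,1.7,0,0,8.7,0],[6.9,-1,1.7,0,0,8.7,0]]}}

```text
clock: 15.18
position: [0.4766, 0.1155, 0.1811]
ee_rot: [3.141, -0.001, -2.9]
wrist_force: [-0.8, -0.6, 0.1]
width: 0.0433
```

```bash
cat >> h.py <<'E'
COL=dict(red=((0,8),(172,180)),green=((50,75),),blue=((105,130),))
def pegs(p,s=None,z=.021):
    """colour regions in tray area / box, min rect"""
    out=[]
    for x in env.silhouettes('peg1',p):
        m=x['region']; 
        r=rect(m,p,z,s)
        if r is None: continue
        c=np.median(p['pixels'][m],axis=0).astype(int)
        out.append((round(x['p'],2),r,c.tolist()))
    return out
E
python3 - <<'E'
from h import *
p,s=snap('wrist','w5.png'); print(s['position'],s['ee_rot'],s['width'])
for q in pegs(p,s): print('w',q)
p,s=snap('top','t5.png')
for q in pegs(p): print('t',q)
for x in env.silhouettes('peg_box',p)[:3]: print(x['p'],rect(x['region'],p,.06))
E
```

```text
[0.47662161 0.11552814 0.18109086] [ 3.14142558e+00 -9.87374826e-04 -2.89973404e+00] 0.04333807601556924
w (0.95, (array([634.3, 110.4]), array([52.6, 21.4]), -15.2), [52, 97, 178])
w (0.62, (array([477.8, 116.4]), array([111.2,  17.5]), 13.5), [194, 59, 55])
w (0.55, (array([ 592.7, -109.9]), array([75.3, 30. ]), 10.8), [220, 219, 212])
t (0.92, (array([ 615. , -112.1]), array([112.5,  19.7]), 11.5), [169, 172, 175])
t (0.71, (array([612.4, -38.3]), array([112.3,  18.6]), 15.4), [46, 107, 62])
t (0.61, (array([627.2, 112. ]), array([77.7, 23.6]), -14.2), [38, 73, 139])
t (0.61, (array([597.8, 273.1]), array([78.6, 41.1]), -88.4), [166, 109, 54])
0.7 (array([586.2, 265.6]), array([73.3, 51. ]), 84.8)
0.63 (array([486.4, 418.4]), array([159. ,  87.2]), 1.5)
0.47 (array([ 608.9, -109.2]), array([111.4,  22.8]), 10.5)
```

View pics/w5.png

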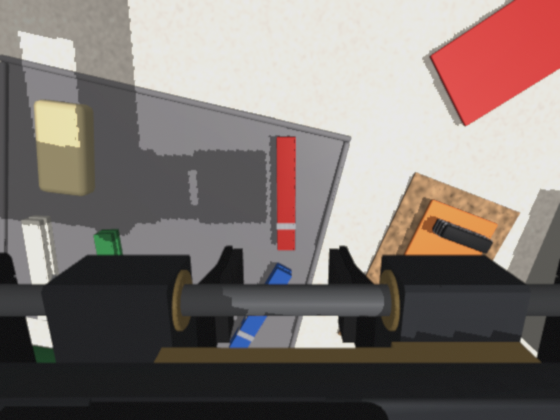

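View pics/t5.png

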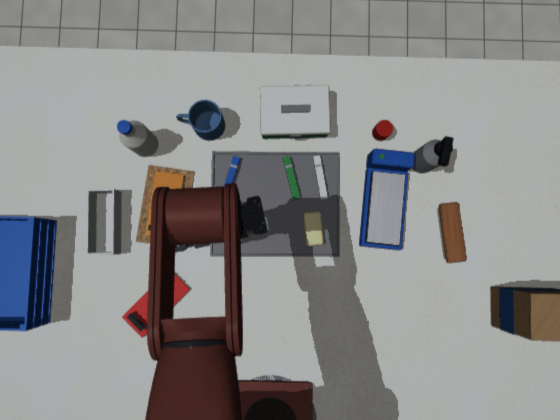

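Wrist view: red peg at (287,192), aligned with the jaws, blue behind it. Grasp it.

```bash
python3 - <<'E'
from h import *
s=env.read_state()
print(goto([.478,.1163,.0085],down(np.pi+np.radians(13.5)),s))
# box line-up: photos of rim from top
p=env.get_image('top'); im=p['pixels'][180:265,80:130]; cv2.imwrite('pics/box5.png',cv2.resize(im,None,fx=8,fy=7,interpolation=cv2.INTER_NEAREST)[:,:,::-1])
b=[(.080,.033),(.080,-.033),(-.08,-.033),(-.08,.033)]
for a,c in ((3.1,(.486,.4285)),):
    a=np.radians(a); M=np.array([[np.cos(a),-np.sin(a)],[np.sin(a),np.cos(a)]])
    print(np.round(w2px(p,[[*(np.array(c)+M@q),.06] for q in b]),1))
E
```

```text
[-4.600e-02  2.100e-02  6.929e+00 -0.000e+00  1.000e-03  3.900e-02]
[[ 86.  189.2]
 [112.9 188.5]
 [112.8 253.9]
 [ 85.5 254.6]]
```

View pics/box5.png

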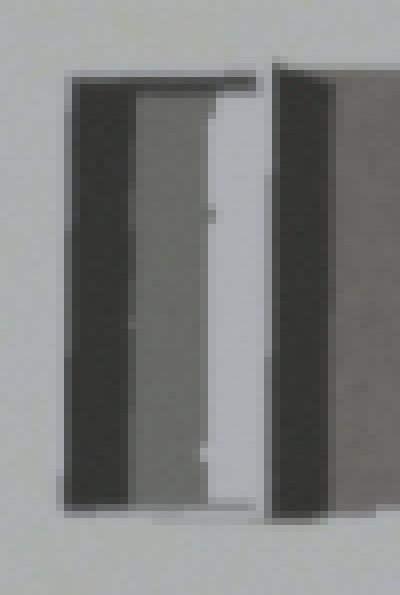

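Emit:
{"fn": "play_rows", "kwargs": {"series": [[0,0,2.5,0,0,0,0],[0,0,5,0,0,0,0],[0,0,6.3,0,0,0,0],[0,0,6.9,0,0,0,0],[0,0,6.9,0,0,0,0],[0,0,6.9,0,0,0,-1],[0,0,6.9,0,0,0,-1],[0,0,6.9,0,0,0,-1],[0,0,6.9,0,0,0,-1],[0,0,6.9,0,0,0,-1],[0,0,6.9,0,0,0,-1],[0,0,4,0,0,0,-1],[0,0,2,0,0,0,-1],[0,0,1,0,0,0,-1]], "grip_force": 25}}

```text
clock: 17.23
position: [0.479, 0.1157, 0.1608]
ee_rot: [-3.141, 0.006, -2.901]
wrist_force: [0.2, -0.6, -0.2]
width: 0.0182
```

```bash
cat >> h.py <<'E'
BOX=np.array([.486,.4275]); BA=np.radians(3.1)
def boxpt(x,y): 
    c,s_=np.cos(BA),np.sin(BA); return BOX+np.array([c*x-s_*y,s_*x+c*y])
E
python3 - <<'E'
from h import *
s=env.read_state(); print(s['position'],s['width'],s['ee_rot'])
t=boxpt(0,-.005)
print(goto([*t,.14],down(np.pi+BA),s)); print(goto([*t,.014],down(np.pi+BA),s))
E
```

```text
[0.47896521 0.11573118 0.160751  ] 0.018244436964229137 [-3.14063357  0.00587072 -2.90067206]
[-3.2070e+00  1.1848e+01  8.3800e-01 -3.0000e-03  4.3000e-02  1.3380e+00]
[-3.1770e+00  1.1853e+01  5.8770e+00 -3.0000e-03  4.3000e-02  1.3380e+00]
```

```bash
python3 - <<'E'
from h import *
s=env.read_state()
for y in (-.015,.015):
  t=boxpt(0,y); print(goto([*t,.14],down(np.pi+BA),s)); print(goto([*t,.066],down(np.pi+BA),s))
E
```

```text
[-3.1320e+00  1.1455e+01  8.3700e-01 -3.0000e-03  4.3000e-02  1.3380e+00]
[-3.1150e+00  1.1458e+01  3.7970e+00 -3.0000e-03  4.3000e-02  1.3380e+00]
[-3.3550e+00  1.2634e+01  8.3800e-01 -3.0000e-03  4.3000e-02  1.3380e+00]
[-3.3380e+00  1.2637e+01  3.7980e+00 -3.0000e-03  4.3000e-02  1.3380e+00]
```

Emit:
{"fn": "play_rows", "kwargs": {"series": [[0,2.5,0.8,0,0,0,-1],[-3.1,11.5,0.8,0,0.04,1.34,-1],[-3.1,11.5,0.8,0,0.04,1.34,-1],[-3.1,11.5,0.8,0,0.04,1.34,-1],[-3.1,11.5,0.8,0,0.04,1.34,-1],[-3.1,11.5,0.8,0,0.04,1.34,-1],[-3.1,11.5,0.8,0,0.04,1.34,-1],[-3.1,11.5,0.8,0,0.04,1.34,-1],[-3.1,11.5,0.8,0,0.04,1.34,-1]]}}

```text
clock: 18.35
position: [0.4841, 0.412, 0.1371]
ee_rot: [-3.141, -0.005, -3.09]
wrist_force: [0.2, 1.1, -1.5]
width: 0.0176
```

```bash
python3 - <<'E'
from h import *
p,s=snap('wrist','w6.png'); print(s['position'],s['width'],s['ee_rot'])
t=boxpt(0,-.015); print(goto([*t,.066],down(np.pi+BA),s))
b=[(.080,.033),(.080,-.033),(-.08,-.033),(-.08,.033)]
print(np.round(w2px(p,[[*boxpt(*q),.06] for q in b],s)))
E
```

```text
[0.48406886 0.41202098 0.13705739] 0.0175986349909636 [-3.1410878  -0.00521939 -3.08954917]
[-0.125  0.016  2.842 -0.004 -0.037 -0.015]
[[347. 319.]
 [263. 319.]
 [259. 109.]
 [358. 108.]]
```

View pics/w6.png

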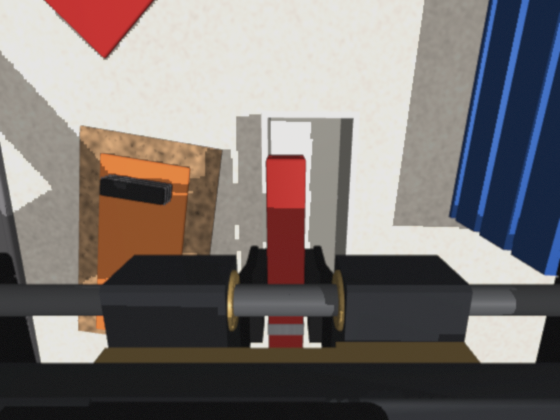

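Red peg is held over the box opening (inner edges at columns 268 and 352), aligned. Lower and drop.

Emit:
{"fn": "play_rows", "kwargs": {"series": [[-0.1,0,1.5,0,0,0,-1],[-0.1,0,2.6,0,0,0,-1],[-0.1,0,2.84,0,0,0,-1],[-0.1,0,2.84,0,0,0,-1],[-0.1,0,2.84,0,0,0,-0.2],[-0.1,0,2.84,0,0,0,-0.2],[-0.1,0,2.84,0,0,0,-0.2],[-0.1,0,2.84,0,0,0,-0.2],[-0.1,0,1,0,0,0,-0.1],[-0.1,0,-1,0,0,0,-0.1],[-0.1,0,-2,0,0,0,-0.1]]}}

```text
clock: 19.77
position: [0.4877, 0.4143, 0.1905]
ee_rot: [3.14, -0.001, -3.088]
wrist_force: [0.4, 0.5, -0.9]
width: 0.0392
```

```bash
python3 - <<'E'
from h import *
p,s=snap('wrist','w7.png'); print(s['position'],s['width'],s['ee_rot'])
print(pegs(p,s,.022))
p,s=snap('top','t7.png')
print(pegs(p))
E
```

```text
[0.48768338 0.41425954 0.19046705] 0.03915988987243479 [ 3.13973771e+00 -1.42200523e-03 -3.08779580e+00]
[(0.91, (array([487.7, 414.1]), array([111.6,  19.3]), 2.7), [182, 55, 52]), (0.63, (array([573.6, 136.1]), array([52.8, 28.7]), -13.8), [30, 52, 90])]
[(0.84, (array([612.5, -38.9]), array([112.3,  19.2]), 15.9), [41, 97, 56]), (0.74, (array([609.3, 116.4]), array([114.5,  25. ]), -14.0), [33, 65, 126]), (0.74, (array([ 616.1, -111.4]), array([110.9,  19.6]), 11.9), [155, 158, 161]), (0.61, (array([445.4, 414.3]), array([27.7,  7.5]), 3.3), [136, 56, 56])]
```

View pics/w7.png

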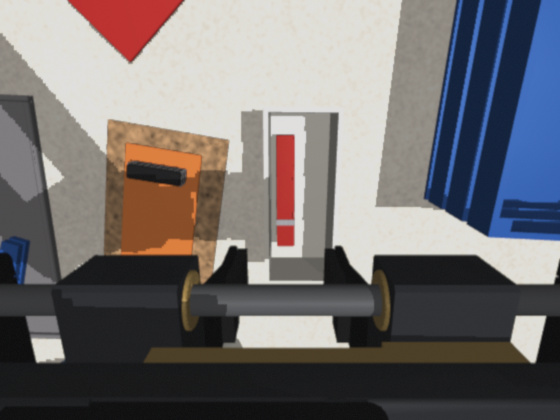

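Red lies in the box at about y = -14 mm. Next is blue.

```bash
python3 - <<'E'
from h import *
s=env.read_state()
print(goto([.5,.117,.19],down(np.pi+np.radians(-14)),s))
E
```

```text
[ 9.1000e-02 -1.1866e+01 -1.4500e-01 -9.0000e-03 -3.9000e-02  2.1350e+00]
```

Emit:
{"fn": "play_rows", "kwargs": {"series": [[0,-2.5,-0.2,0,0,0.5,0],[-4,-11.9,-0.2,0,0,2.1,0],[-4,-11.9,-0.2,0,0,2.1,0],[-4,-11.9,-0.2,0,0,2.1,0],[-4,-11.9,-0.2,0,0,2.1,0],[-4,-11.9,-0.2,0,0,2.1,0],[-4,-11.9,-0.2,0,0,2.1,0],[-4,-11.9,-0.2,0,0,2.1,0],[-4,-11.9,-0.2,0,0,2.1,0]]}}

```text
clock: 21.1
position: [0.6016, 0.1232, 0.191]
ee_rot: [-3.14, -0.006, 2.904]
wrist_force: [0.1, -0.8, -0.2]
width: 0.0438
```

```bash
python3 - <<'E'
from h import *
p,s=snap('wrist','w8.png'); print(s['position'],s['width'],s['ee_rot'])
for q in pegs(p,s,.021): print(q)
E
```

```text
[0.60162353 0.12324508 0.19101583] 0.043802097354577754 [-3.13954338 -0.00565664  2.9042565 ]
(0.9, (array([610.3, 119.1]), array([111.7,  18.1]), -15.5), [56, 101, 185])
(0.79, (array([597.7, -36.8]), array([80.5, 28.3]), 15.8), [40, 87, 51])
(0.72, (array([ 591.8, -110.2]), array([62.8, 30.7]), 11.7), [194, 192, 183])
```

View pics/w8.png

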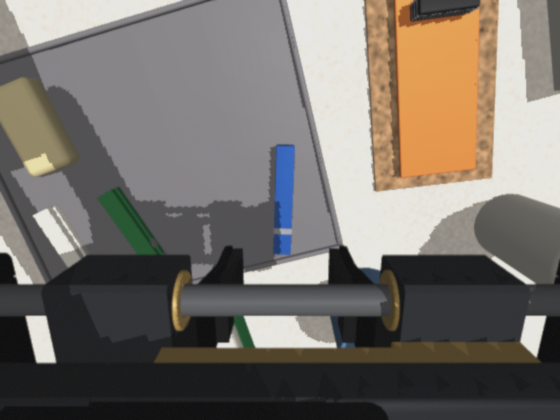

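Blue peg shows clearly at (285,200). Grasp it.

```bash
python3 - <<'E'
from h import *
s=env.read_state()
print(goto([.608,.119,.0085],down(np.pi+np.radians(-15.2)),s))
E
```

```text
[-0.311 -0.079  7.311 -0.015 -0.036  0.197]
```

Emit:
{"fn": "play_rows", "kwargs": {"series": [[-0.3,-0.1,2.5,0,0,0.2,0],[-0.3,-0.1,5,0,0,0.2,0],[-0.3,-0.1,6.7,0,0,0.2,0],[-0.3,-0.1,7.3,0,0,0.2,0],[-0.3,-0.1,7.3,0,0,0.2,0],[-0.3,-0.1,7.3,0,0,0.2,-1],[-0.3,-0.1,7.3,0,0,0.2,-1],[-0.3,-0.1,7.3,0,0,0.2,-1],[-0.3,-0.1,7.3,0,0,0.2,-1],[-0.3,-0.1,7.3,0,0,0.2,-1],[-0.3,-0.1,7.3,0,0,0.2,-1],[-0.3,-0.1,4,0,0,0.2,-1],[-0.3,-0.1,2,0,0,0.2,-1],[-0.3,-0.1,1,0,0,0.2,-1],[-0.3,-0.1,1,0,0,0.2,-1]]}}

```text
clock: 23.08
position: [0.6112, 0.1176, 0.1703]
ee_rot: [3.142, 0.002, 2.874]
wrist_force: [0.2, -0.0, -0.5]
width: 0.0177
```

```bash
python3 - <<'E'
from h import *
s=env.read_state(); print(s['position'],s['width'],s['ee_rot'])
t=boxpt(0,.014)
print(goto([*t,.14],down(np.pi+BA),s)); print(goto([*t,.066],down(np.pi+BA),s))
E
```

```text
[0.61122273 0.11761731 0.17033156] 0.01767264355617742 [3.14154181e+00 1.64246301e-03 2.87416594e+00]
[ 8.2850e+00  1.1162e+01  1.2000e+00 -2.0000e-03  1.2000e-02 -2.3030e+00]
[ 8.2900e+00  1.1162e+01  4.1600e+00 -2.0000e-03  1.2000e-02 -2.3030e+00]
```

Emit:
{"fn": "play_rows", "kwargs": {"series": [[2.5,0,0,0,0,0,-1],[5,2,0,0,0,-0.5,-1],[8.3,11.2,1,0,0,-2.3,-1],[8.3,11.2,1,0,0,-2.3,-1],[8.3,11.2,1,0,0,-2.3,-1],[8.3,11.2,1,0,0,-2.3,-1],[8.3,11.2,1,0,0,-2.3,-1],[8.3,11.2,1,0,0,-2.3,-1],[8.3,11.2,1,0,0,-2.3,-1],[8.3,11.2,1,0,0,-2.3,-1]]}}

```text
clock: 24.32
position: [0.4833, 0.4408, 0.1418]
ee_rot: [-3.141, -0.005, -3.09]
wrist_force: [0.7, -0.7, -0.4]
width: 0.0179
```

```bash
python3 - <<'E'
from h import *
s=env.read_state(); print(s['position'],s['width'],s['ee_rot'])
t=boxpt(0,.0145)
print(goto([*t,.066],down(np.pi+BA),s))
E
```

```text
[0.4832769  0.44082191 0.14183642] 0.017946042488028807 [-3.14087972 -0.0054119  -3.08989015]
[-0.096  0.044  3.033 -0.005 -0.039 -0.017]
```

Emit:
{"fn": "play_rows", "kwargs": {"series": [[-0.1,0,1.5,0,0,0,-1],[-0.1,0,2.6,0,0,0,-1],[-0.1,0,3,0,0,0,-1],[-0.1,0,3,0,0,0,-1],[-0.1,0,3,0,0,0,-0.2],[-0.1,0,3,0,0,0,-0.2],[-0.1,0,3,0,0,0,-0.2],[-0.1,0,3,0,0,0,-0.2],[-0.1,0,1,0,0,0,-0.1],[-0.1,0,-1,0,0,0,-0.1],[-0.1,0,-2,0,0,0,-0.1]]}}

```text
clock: 25.7
position: [0.4866, 0.4435, 0.1957]
ee_rot: [3.139, -0.001, -3.088]
wrist_force: [-1.1, 0.3, 0.1]
width: 0.0391
```

```bash
python3 - <<'E'
from h import *
p,s=snap('wrist','w9.png'); print(s['position'],s['width'],s['ee_rot'])
for q in pegs(p,s,.022): print(q)
p,s=snap('top','t9.png')
for q in pegs(p): print(q)
print(goto([.60,-.039,.19],down(np.pi+np.radians(15.5)),s))
E
```

```text
[0.48658093 0.44346493 0.19567713] 0.03910299866432348 [ 3.13940119e+00 -1.27170761e-03 -3.08775726e+00]
(0.77, (array([487.3, 442.7]), array([112.2,  18.5]), 2.8), [52, 80, 117])
(0.69, (array([487.7, 415. ]), array([111.9,  18.9]), 3.1), [114, 53, 50])
(0.92, (array([486.4, 439.3]), array([111.4,  22.6]), 3.3), [29, 43, 72])
(0.89, (array([ 615.3, -112.4]), array([107.8,  18.9]), 10.5), [154, 157, 160])
(0.77, (array([613. , -38.3]), array([109.8,  18.4]), 15.7), [40, 96, 55])
(0.62, (array([459.2, 415.1]), array([50.4,  7.5]), 3.3), [69, 40, 38])
[-3.4620e+00 -1.9535e+01  1.8600e-01  2.5000e-02  9.0000e-03 -1.5520e+00]
```

View pics/w9.png

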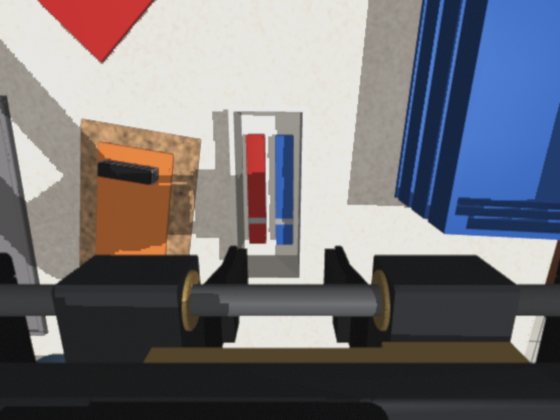

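View pics/t9.png

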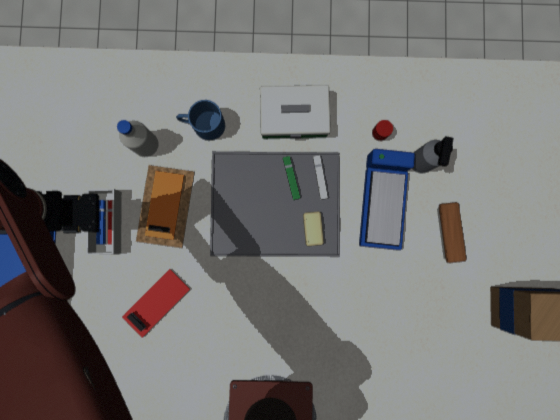

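Red and blue lie side by side in the box. Only green and white remain in the tray, so there are four pegs in all.

Emit:
{"fn": "play_rows", "kwargs": {"series": [[0,-2.5,0,0,0,0,0],[-3.7,-19.5,0.2,0,0,-1.55,0],[-3.7,-19.5,0.2,0,0,-1.55,0],[-3.7,-19.5,0.2,0,0,-1.55,0],[-3.7,-19.5,0.2,0,0,-1.55,0],[-3.7,-19.5,0.2,0,0,-1.55,0],[-3.7,-19.5,0.2,0,0,-1.55,0],[-3.7,-19.5,0.2,0,0,-1.55,0],[-3.7,-19.5,0.2,0,0,-1.55,0],[-3.7,-19.5,0.2,0,0,-1.55,0],[-3.7,-19.5,0.2,0,0,-1.55,0],[-3.7,-19.5,0.2,0,0,-1.55,0]]}}

```text
clock: 27.4
position: [0.6036, -0.0378, 0.1861]
ee_rot: [3.141, -0.006, -2.869]
wrist_force: [0.4, -0.7, 1.2]
width: 0.0436
```

```bash
python3 - <<'E'
from h import *
p,s=snap('wrist','w10.png'); print(s['position'],s['width'],s['ee_rot'])
for q in pegs(p,s,.021): print(q)
print(goto([.613,-.0385,.0085],down(np.pi+np.radians(15.5)),s))
E
```

```text
[ 0.60356865 -0.0378255   0.18613809] 0.0436091726794272 [ 3.1405793  -0.00586508 -2.86940529]
(0.79, (array([ 616.5, -110.2]), array([112.3,  21.4]), 10.7), [155, 152, 144])
(0.57, (array([613.4, -37.5]), array([112.3,  19.8]), 15.1), [73, 154, 92])
[-3.980e-01 -1.350e-01  7.103e+00  7.000e-03 -4.200e-02  1.200e-02]
```

View pics/w10.png

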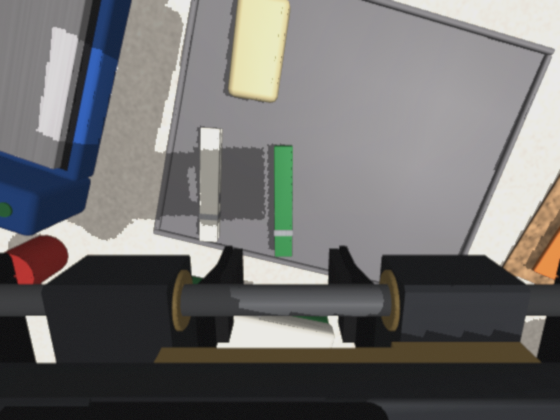

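Green is at (284,200) between the jaws and white is at (210,185).

Emit:
{"fn": "play_rows", "kwargs": {"series": [[-0.4,-0.1,2.5,0,0,0,0],[-0.4,-0.1,5,0,0,0,0],[-0.4,-0.1,6.5,0,0,0,0],[-0.4,-0.1,7.1,0,0,0,0],[-0.4,-0.1,7.1,0,0,0,0],[-0.4,-0.1,7.1,0,0,0,-1],[-0.4,-0.1,7.1,0,0,0,-1],[-0.4,-0.1,7.1,0,0,0,-1],[-0.4,-0.1,7.1,0,0,0,-1],[-0.4,-0.1,7.1,0,0,0,-1],[-0.4,-0.1,7.1,0,0,0,-1],[-0.4,-0.1,4,0,0,0,-1],[-0.4,-0.1,2,0,0,0,-1],[-0.4,-0.1,1,0,0,0,-1],[-0.4,-0.1,1,0,0,0,-1]]}}

```text
clock: 29.38
position: [0.616, -0.0395, 0.1646]
ee_rot: [-3.14, -0.0, -2.871]
wrist_force: [-0.5, 0.2, 0.2]
width: 0.0178
```

```bash
python3 - <<'E'
from h import *
s=env.read_state(); print(s['position'],s['width'],s['ee_rot'])
t=boxpt(0,-.014)
print(goto([*t,.14],down(np.pi+BA),s))
E
```

```text
[ 0.61599931 -0.03949816  0.16459012] 0.0178204164549551 [-3.13955897e+00 -1.00401520e-04 -2.87149366e+00]
[ 1.4700e-01  1.8845e+01  9.4500e-01 -1.5000e-02  1.0000e-03  1.5470e+00]
```

Emit:
{"fn": "play_rows", "kwargs": {"series": [[2.5,0,0,0,0,0,-1],[2.5,2.5,0,0,0,0,-1],[0.3,18.8,0.5,0,0,1.5,-1],[0.3,18.8,0.5,0,0,1.5,-1],[0.3,18.8,0.9,0,0,1.5,-1],[0.3,18.8,0.9,0,0,1.5,-1],[0.1,18.8,0.9,0,0,1.5,-1],[0.1,18.8,0.9,0,0,1.5,-1],[0.1,18.8,0.9,0,0,1.5,-1],[0.1,18.8,0.9,0,0,1.5,-1],[0.1,18.8,0.9,0,0,1.5,-1],[0.1,18.8,0.9,0,0,1.5,-1],[0.1,18.8,0.9,0,0,1.5,-1]]}}

```text
clock: 31.0
position: [0.4865, 0.412, 0.1392]
ee_rot: [-3.141, -0.006, -3.083]
wrist_force: [0.3, -0.2, -0.1]
width: 0.0178
```

```bash
python3 - <<'E'
from h import *
s=env.read_state(); print(s['position'],s['width'],s['ee_rot'])
t=boxpt(0,-.014)
print(goto([*t,.066],down(np.pi+BA),s))
E
```

```text
[0.48654768 0.4120125  0.13918251] 0.017787766756315406 [-3.14098753 -0.0055401  -3.08256992]
[-0.028  0.061  2.927 -0.004 -0.04   0.035]
```

Emit:
{"fn": "play_rows", "kwargs": {"series": [[0,0,1.5,0,0,0,-1],[0,0,2.6,0,0,0,-1],[0,0,2.9,0,0,0,-1],[0,0,2.9,0,0,0,-1],[0,0,2.9,0,0,0,-0.2],[0,0,2.9,0,0,0,-0.2],[0,0,2.9,0,0,0,-0.2],[0,0,2.9,0,0,0,-0.2],[0,0,1,0,0,0,-0.1],[0,0,-1,0,0,0,-0.1],[0,0,-2,0,0,0,-0.1]]}}

```text
clock: 32.38
position: [0.4876, 0.4141, 0.193]
ee_rot: [3.14, -0.001, -3.081]
wrist_force: [0.8, 0.5, 0.3]
width: 0.039
```

```bash
python3 - <<'E'
from h import *
p,s=snap('wrist','w11.png'); print(s['position'],s['width'],s['ee_rot'])
for q in pegs(p,s,.04): print(q)
p,s=snap('top','t11.png')
for q in pegs(p): print(q)
print(goto([.613,-.1105,.186],down(np.pi+np.radians(11)),s))
E
```

```text
[0.48759908 0.41411675 0.1930477 ] 0.038976729071622675 [ 3.13962574e+00 -1.31292972e-03 -3.08079828e+00]
(0.96, (array([483.6, 440.3]), array([106.5,  17.9]), 3.0), [50, 77, 112])
(0.78, (array([ 615.6, -111.9]), array([112.9,  20.3]), 11.6), [153, 156, 159])
(0.65, (array([ 484.3, -448.5]), array([151.9,  60.2]), 7.0), [99, 66, 43])
(0.62, (array([445.3, 418.1]), array([27.9, 15. ]), 3.3), [53, 112, 70])
[-3.699e+00 -2.127e+01  2.420e-01  2.300e-02  9.000e-03 -9.390e-01]
```

View pics/w11.png

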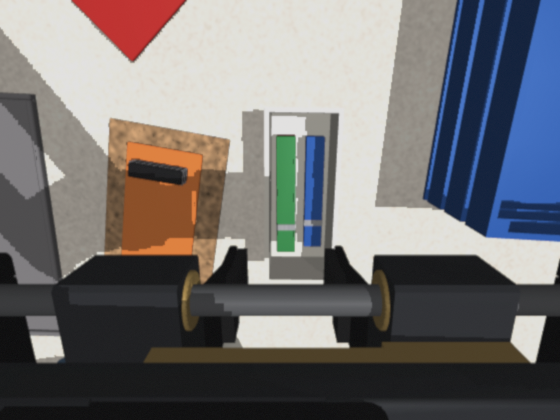

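Green sits on top of red in the box. White is the last peg.

Emit:
{"fn": "play_rows", "kwargs": {"series": [[0,-2.5,0,0,0,0,0],[-3.7,-21.3,0.2,0,0,-0.95,0],[-3.7,-21.3,0.2,0,0,-0.95,0],[-3.7,-21.3,0.2,0,0,-0.95,0],[-3.7,-21.3,0.2,0,0,-0.95,0],[-3.7,-21.3,0.2,0,0,-0.95,0],[-3.7,-21.3,0.2,0,0,-0.95,0],[-3.7,-21.3,0.2,0,0,-0.95,0],[-3.7,-21.3,0.2,0,0,-0.95,0],[-3.7,-21.3,0.2,0,0,-0.95,0],[-3.7,-21.3,0.2,0,0,-0.95,0],[-3.7,-21.3,0.2,0,0,-0.95,0],[-3.7,-21.3,0.2,0,0,-0.95,0]]}}

```text
clock: 34.2
position: [0.6108, -0.1114, 0.1838]
ee_rot: [3.141, -0.006, -2.947]
wrist_force: [-0.7, -0.3, 0.1]
width: 0.0437
```

```bash
python3 - <<'E'
from h import *
p,s=snap('wrist','w12.png'); print(s['position'],s['width'],s['ee_rot'])
for q in pegs(p,s,.021): print(q)
print(goto([.614,-.1105,.0085],down(np.pi+np.radians(11)),s))
E
```

```text
[ 0.61078431 -0.11139248  0.18378476] 0.04369104839182749 [ 3.14105114 -0.00575958 -2.94655771]
(0.85, (array([ 616.6, -111.9]), array([111.9,  18. ]), 11.5), [234, 233, 231])
(0.52, (array([547. ,  -3.5]), array([317.7, 258.6]), -88.7), [152, 149, 152])
[-1.730e-01  6.000e-03  7.011e+00  4.000e-03 -4.100e-02  2.200e-02]
```

View pics/w12.png

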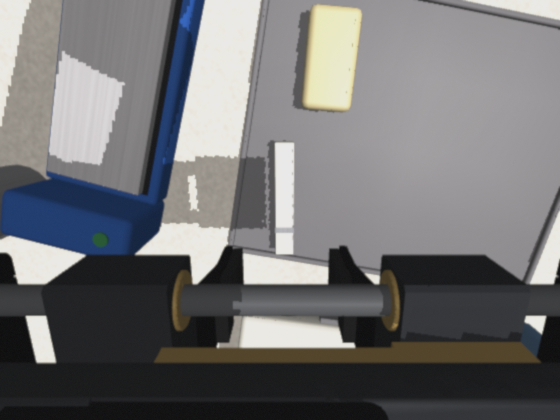

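White is at (285,197) between the jaws, with the tower about 20 mm clear of the gripper's body.

Emit:
{"fn": "play_rows", "kwargs": {"series": [[-0.2,0,2.5,0,0,0,0],[-0.2,0,5,0,0,0,0],[-0.2,0,6.4,0,0,0,0],[-0.2,0,7,0,0,0,0],[-0.2,0,7,0,0,0,0],[-0.2,0,7,0,0,0,-1],[-0.2,0,7,0,0,0,-1],[-0.2,0,7,0,0,0,-1],[-0.2,0,7,0,0,0,-1],[-0.2,0,7,0,0,0,-1],[-0.2,0,7,0,0,0,-1],[-0.2,0,4,0,0,0,-1],[-0.2,0,2,0,0,0,-1],[-0.2,0,1,0,0,0,-1],[-0.2,0,1,0,0,0,-1]]}}

```text
clock: 36.17
position: [0.6174, -0.1123, 0.1618]
ee_rot: [-3.139, -0.001, -2.948]
wrist_force: [-0.1, 0.7, -0.8]
width: 0.0177
```

```bash
python3 - <<'E'
from h import *
s=env.read_state(); print(s['position'],s['width'],s['ee_rot'])
t=boxpt(0,.013)
print(goto([*t,.14],down(np.pi+BA),s))
E
```

```text
[ 0.61744614 -0.11230073  0.16179699] 0.01770991439748351 [-3.13923530e+00 -7.11476468e-04 -2.94827816e+00]
[ 9.3900e-01  2.2717e+01  8.1900e-01 -1.7000e-02 -4.0000e-03  9.9700e-01]
```

Emit:
{"fn": "play_rows", "kwargs": {"series": [[2.5,0,0,0,0,0,-1],[2.5,2.5,0,0,0,0,-1],[1,22.7,0.5,0,0,1,-1],[1,22.7,0.5,0,0,1,-1],[1,22.7,0.8,0,0,1,-1],[1,22.7,0.8,0,0,1,-1],[1,22.7,0.8,0,0,1,-1],[1,22.7,0.8,0,0,1,-1],[1,22.7,0.8,0,0,1,-1],[1,22.7,0.8,0,0,1,-1],[1,22.7,0.8,0,0,1,-1],[1,22.7,0.8,0,0,1,-1],[1,22.7,0.8,0,0,1,-1],[1,22.7,0.8,0,0,1,-1],[1,22.7,0.8,0,0,1,-1]]}}

```text
clock: 38.05
position: [0.4826, 0.4394, 0.1395]
ee_rot: [-3.141, -0.005, -3.089]
wrist_force: [0.1, 0.4, -0.1]
width: 0.018
```

```bash
python3 - <<'E'
from h import *
s=env.read_state(); print(s['position'],s['width'],s['ee_rot'])
t=boxpt(0,.014)
print(goto([*t,.066],down(np.pi+BA),s))
E
```

```text
[0.48262873 0.43941204 0.13948876] 0.01795877067144565 [-3.14123739 -0.00515561 -3.08936442]
[-0.124  0.078  2.939 -0.003 -0.037 -0.013]
```

Emit:
{"fn": "play_rows", "kwargs": {"series": [[-0.1,0.08,1.5,0,0,0,-1],[-0.1,0.08,2.6,0,0,0,-1],[-0.1,0.08,2.9,0,0,0,-1],[-0.1,0.08,2.9,0,0,0,-1],[-0.1,0.08,2.9,0,0,0,-0.2],[-0.1,0.08,2.9,0,0,0,-0.2],[-0.1,0.08,2.9,0,0,0,-0.2],[-0.1,0.08,2.9,0,0,0,-0.2],[-0.1,0.08,1,0,0,0,0.9],[-0.1,0.08,-1,0,0,0,0.9],[-0.1,0.08,-2,0,0,0,0.9],[-0.1,0.08,-2,0,0,0,0.9]]}}

```text
clock: 39.55
position: [0.4861, 0.4436, 0.1923]
ee_rot: [3.139, -0.001, -3.088]
wrist_force: [0.4, 0.3, -0.4]
width: 0.067
```

```bash
python3 - <<'E'
from h import *
p,s=snap('wrist','w13.png'); print(s['position'],s['width'],s['ee_rot'])
for q in pegs(p,s,.04): print(q)
for x in env.silhouettes('peg_box',p)[:2]: print(x['p'],rect(x['region'],p,.06,s))
b=[(.080,.033),(.080,-.033),(-.08,-.033),(-.08,.033)]
print(np.round(w2px(p,[[*boxpt(*q),.06] for q in b],s)))
p,s=snap('top','t13.png')
for x in env.silhouettes('plate',p)[:2]: print('plate',x['p'],rect(x['region'],p,.05))
E
```

```text
[0.48612956 0.44357616 0.19228683] 0.0669697792440038 [ 3.13905439e+00 -7.24065558e-04 -3.08781460e+00]
(0.96, (array([488.3, 415.2]), array([112.6,  19.1]), 3.6), [44, 81, 50])
(0.82, (array([487.4, 442.2]), array([111.7,  17.6]), 2.6), [218, 217, 214])
0.71 (array([487.7, 428. ]), array([159.4,  66.8]), 2.6)
0.18 (array([508.3, 306.7]), array([124.3,  64.7]), -6.7)
[[303. 282.]
 [233. 282.]
 [225. 105.]
 [306. 105.]]
plate 0.81 (array([ 539.5, -273.8]), array([175.8,  81.1]), -4.2)
```

View pics/w13.png

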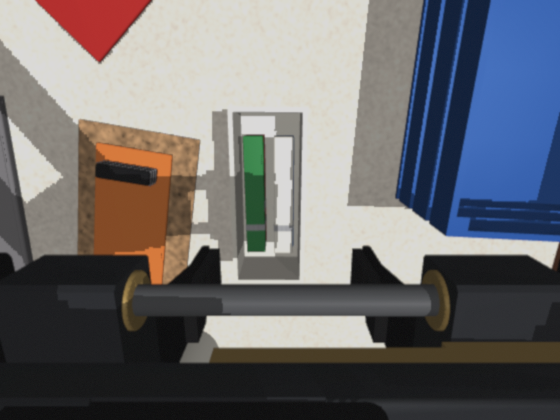

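View pics/t13.png

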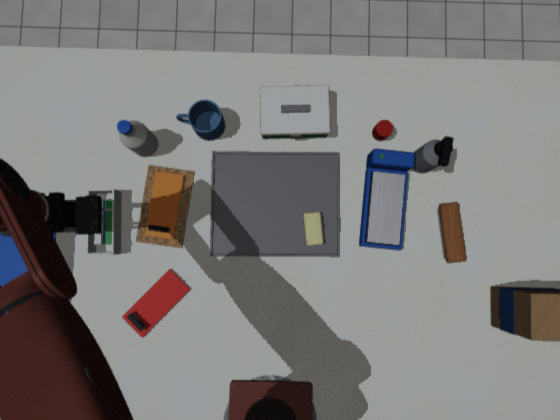

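All four pegs are in the box (green and white on top) and the tray holds only the soap. Before lowering wide, I check the clearance to the blue crate at the left.

```bash
python3 - <<'E'
from h import *
p=env.get_image('top')
for z in (0,.1,.2): print(z,np.round(px2w(p,[[55,222],[52,260],[48,320]],z),3).tolist())
s=env.read_state()
print(goto([.4875,.428,.022],down(np.pi+np.radians(2.9)),s))
E
```

```text
0 [[0.484, 0.563, 0.0], [0.387, 0.564, 0.0], [0.237, 0.564, 0.0]]
0.1 [[0.48, 0.518, 0.1], [0.391, 0.519, 0.1], [0.252, 0.519, 0.1]]
0.2 [[0.476, 0.474, 0.2], [0.394, 0.474, 0.2], [0.268, 0.474, 0.2]]
[-0.175 -0.546  6.595 -0.017 -0.061  0.022]
```

Emit:
{"fn": "play_rows", "kwargs": {"series": [[-0.2,-0.55,0,0,0,0,1],[-0.2,-0.55,0,0,0,0,1],[-0.2,-0.55,2.5,0,0,0,1],[-0.2,-0.55,3,0,0,0,1],[-0.2,-0.55,3,0,0,0,1]], "grip_force": 45}}

```text
clock: 40.48
position: [0.4894, 0.4285, 0.1133]
ee_rot: [-3.14, -0.008, -3.088]
wrist_force: [0.2, 0.1, 0.1]
width: 0.087
```

```bash
python3 - <<'E'
from h import *
p,s=snap('wrist','w14.png'); print(s['position'],s['width'],s['ee_rot'])
for x in env.silhouettes('peg_box',p)[:2]: print(x['p'],rect(x['region'],p,.06,s))
print(goto([.4875,.428,.022],down(np.pi+np.radians(2.9)),s))
E
```

```text
[0.48935931 0.42846537 0.11332158] 0.08704392295246206 [-3.13970248 -0.00789223 -3.08803194]
0.65 (array([468. , 427.6]), array([120.6,  67.1]), 3.1)
0.43 (array([489.5, 311.1]), array([87., 64.]), -6.7)
[ 0.046 -0.008  3.653 -0.014 -0.057  0.021]
```

View pics/w14.png

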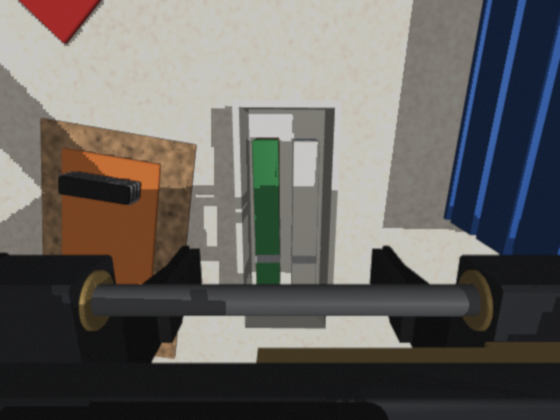

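The box is centred between the open fingers (box centre column 286). Descend, grip, lift a little.

Emit:
{"fn": "play_rows", "kwargs": {"series": [[0,0,1.5,0,-0.05,0,1],[0,0,2.8,0,-0.05,0,1],[0,0,3.5,0,-0.05,0,1],[0,0,3.65,0,-0.05,0,1],[0,0,3.65,0,-0.05,0,1],[0,0,3.65,0,-0.05,0,-1],[0,0,3.65,0,-0.05,0,-1],[0,0,3.65,0,-0.05,0,-1],[0,0,3.65,0,-0.05,0,-1],[0,0,3.65,0,-0.05,0,-1],[0,0,3.65,0,-0.05,0,-1],[0,0,3.2,0,-0.05,0,-1],[0,0,2.4,0,-0.05,0,-1],[0,0,1.6,0,-0.05,0,-1],[0,0,0.8,0,-0.05,0,-1],[0,0,0,0,-0.05,0,-1],[0,0,-0.8,0,-0.05,0,-1],[0,0,-1.6,0,-0.05,0,-1],[0,0,-1.6,0,-0.05,0,-1]], "grip_force": 50}}

```text
clock: 42.95
position: [0.4916, 0.4299, 0.157]
ee_rot: [3.14, 0.005, -3.088]
wrist_force: [0.2, -0.4, -4.3]
width: 0.0661
```

```bash
python3 - <<'E'
from h import *
p,s=snap('wrist','w15.png'); print(s['position'],s['width'],s['ee_rot'],s['wrist_force'],s['joint_pos'])
p,s=snap('scene','s15.png')
E
```

```text
[0.49159378 0.42994252 0.15702815] 0.06608236371595114 [ 3.13970995  0.00535754 -3.08792233] [ 0.22464141 -0.37029818 -4.25147408] [ 5.98568870e-01  3.31933945e-01  1.51657472e+00 -1.21534369e-03
  1.28752667e+00 -1.02556638e+00]
```

View pics/w15.png

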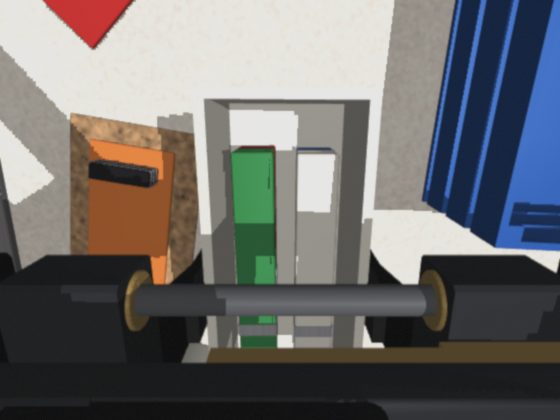

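View pics/s15.png

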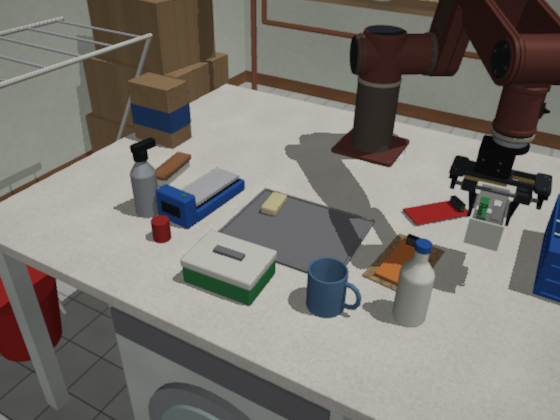

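The box is held upright with all pegs and rises cleanly. Now I carry it to the dispenser.

```bash
python3 - <<'E'
from h import *
s=env.read_state()
print(goto([.541,-.273,.16],down(np.pi-np.radians(4.4)),s))
E
```

```text
[-5.2800e-01 -2.8146e+01 -2.2400e-01 -4.0000e-03  9.0000e-03  9.3400e-01]
```

Emit:
{"fn": "play_rows", "kwargs": {"series": [[0,-1,-0.2,0,0,0,-1],[0,-2.5,-0.2,0,0,0,-1],[0,-4,-0.2,0,0,0.1,-1],[0,-5.7,-0.2,0,0,0.2,-1],[-0.1,-7.4,-0.2,0,0,0.25,-1],[-0.1,-9.1,-0.2,0,0,0.3,-1],[-0.2,-10.8,-0.2,0,0,0.4,-1],[-0.2,-12.5,-0.2,0,0,0.5,-1],[-0.2,-14.2,-0.2,0,0,0.5,-1],[-0.3,-15.9,-0.2,0,0,0.6,-1],[-0.3,-17.6,-0.2,0,0,0.6,-1],[-0.3,-19.3,-0.2,0,0,0.7,-1],[-0.4,-21,-0.2,0,0,0.7,-1],[-0.4,-22.7,-0.2,0,0,0.8,-1],[-0.5,-24.4,-0.2,0,0,0.9,-1],[-0.5,-26,-0.2,0,0,0.93,-1],[-0.5,-27.2,-0.2,0,0,0.93,-1],[-0.5,-28.1,-0.2,0,0,0.93,-1],[-0.5,-28.1,-0.2,0,0,0.93,-1],[-0.5,-28.1,-0.2,0,0,0.93,-1]], "grip_force": 55}}

```text
clock: 45.55
position: [0.5401, -0.2709, 0.1588]
ee_rot: [3.141, 0.0, 3.066]
wrist_force: [0.0, 1.3, -3.1]
width: 0.066
```

```bash
python3 - <<'E'
from h import *
p,s=snap('wrist','w16.png'); print(s['position'],s['width'],s['ee_rot'],s['wrist_force'],s['joint_pos'])
r=[(.08,.033),(-.08,.033),(-.08,-.033),(.08,-.033)]
for x in env.silhouettes('plate',p)[:2]: print('plate',x['p'],rect(x['region'],p,.05,s))
for x in env.silhouettes('peg_box',p)[:2]: print('box',x['p'],rect(x['region'],p,s['position'][2]+.038,s))
p,s=snap('scene','s16.png');im=p['pixels'][100:280,100:300]; cv2.imwrite('pics/s16c.png',cv2.resize(im,None,fx=3.5,fy=3.2)[:,:,::-1])
p,s=snap('top','t16.png')
E
```

```text
[ 0.54011548 -0.27085331  0.15880645] 0.06602743556269387 [3.14061454e+00 3.34581609e-04 3.06560055e+00] [ 0.03863434  1.33237235 -3.12867338] [-5.95859901e-01  2.22921489e-01  1.64616388e+00  1.06193586e-03
  1.27270296e+00 -2.09097627e+00]
box 0.7 (array([ 495.3, -267. ]), array([74.9, 66.1]), -4.4)
box 0.7 (array([ 504.8, -279.4]), array([53.4, 16.1]), -3.7)
```

View pics/w16.png

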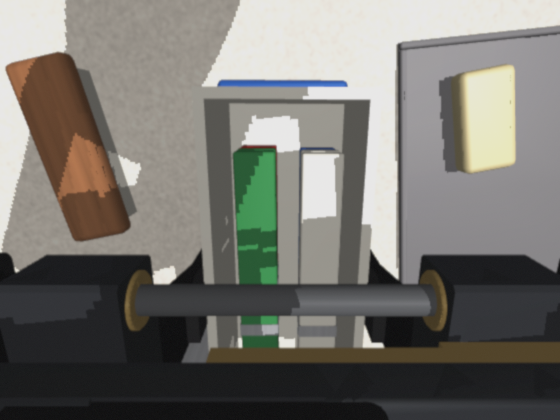

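View pics/s16c.png

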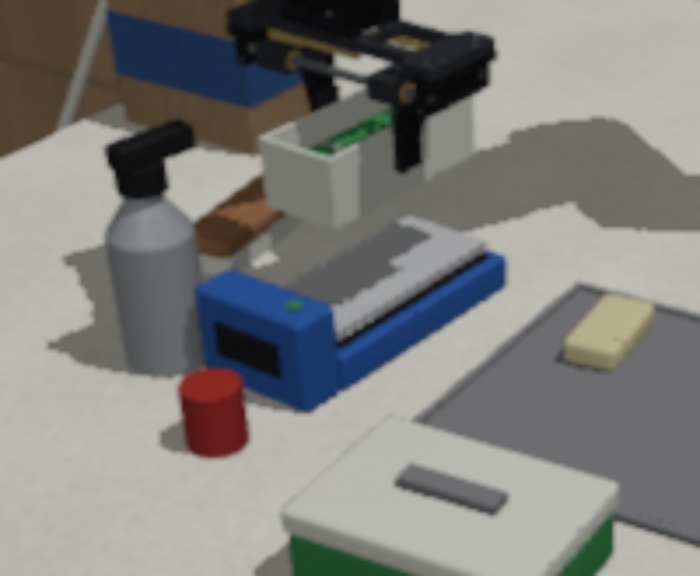

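View pics/t16.png

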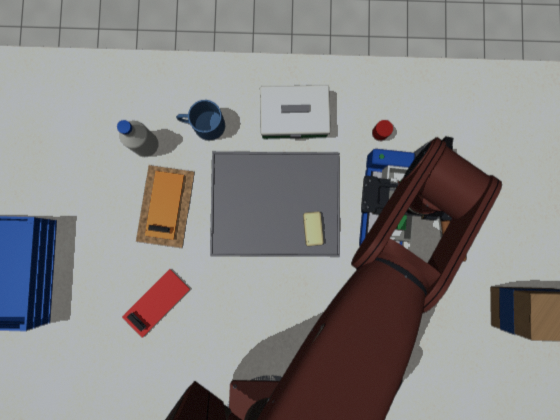

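The box hangs level above the dock. In the wrist view the dock's near blue edge spans columns 218–347 at row 83, and the box rim's near end spans columns 205–369. I compare both with the model.

```bash
python3 - <<'E'
from h import *
p,s=snap('wrist','w17.png')
T=Tw(s); yaw=s['ee_rot'][2]-np.pi
print('dock edge',px2w(p,[[218,83],[347,83]],.034,s))
print('rim near outer?',px2w(p,[[205,88],[369,88],[205,98],[369,98]],s['position'][2]+.038,s))
c,n=np.cos(yaw),np.sin(yaw)
def f(x,y,z): return [s['position'][0]+c*x-n*y,s['position'][1]+n*x+c*y,z]
print(np.round(w2px(p,[f(-.08,-.033,s['position'][2]+.038),f(-.08,.033,s['position'][2]+.038)],s)))
# expected dock near edge if centre (.539,-.273) yaw -4.4
a=np.radians(-4.4)
for y in (-.052,.052): print(.539-.1*np.cos(a)-y*np.sin(a), -.273-.1*np.sin(a)+y*np.cos(a))
im=p['pixels'][70:130,190:380]; cv2.imwrite('pics/w17c.png',cv2.resize(im,None,fx=4,fy=6,interpolation=cv2.INTER_NEAREST)[:,:,::-1])
E
```

```text
dock edge [[ 0.44014569 -0.31649725  0.034     ]
 [ 0.44771102 -0.21516327  0.034     ]]
rim near outer? [[ 0.45722181 -0.29212412  0.19759965]
 [ 0.46139262 -0.23626272  0.19759965]
 [ 0.46044299 -0.29257192  0.19759965]
 [ 0.46464584 -0.23629049  0.19759965]]
[[189.  93.]
 [381.  93.]]
0.43530533531471344 -0.317174840303118
0.4432841142399026 -0.2134813540715183
```

View pics/w17c.png

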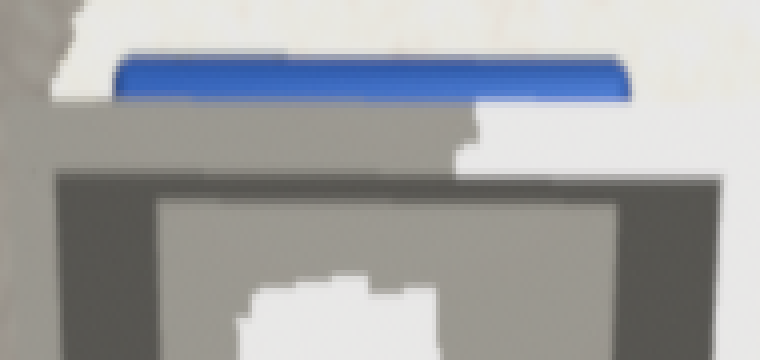

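Dock and box agree with the plan to within 2 mm. Descend to just above the plate.

```bash
python3 - <<'E'
from h import *
s=env.read_state()
for z in (.076,.060): print(goto([.5405,-.273,z],down(np.pi-np.radians(4.4)),s))
E
```

```text
[ 1.000e-03 -7.400e-02  3.345e+00 -2.000e-03  1.100e-02  1.100e-02]
[ 2.000e-03 -7.400e-02  3.985e+00 -2.000e-03  1.100e-02  1.100e-02]
```

Emit:
{"fn": "play_rows", "kwargs": {"series": [[0,-0.08,0.8,0,0,0,-1],[0,-0.08,1.6,0,0,0,-1],[0,-0.08,2.3,0,0,0,-1],[0,-0.08,2.9,0,0,0,-1],[0,-0.08,3.2,0,0,0,-1],[0,-0.08,3.3,0,0,0,-1],[0,-0.08,3.3,0,0,0,-1]]}}

```text
clock: 46.72
position: [0.5407, -0.274, 0.0774]
ee_rot: [-3.141, 0.002, 3.065]
wrist_force: [0.0, -0.4, -3.0]
width: 0.0657
```

```bash
python3 - <<'E'
from h import *
p,s=snap('scene','s18.png'); print(s['position'],s['width'],s['ee_rot'],s['wrist_force'])
im=p['pixels'][100:280,100:300]; cv2.imwrite('pics/s18c.png',cv2.resize(im,None,fx=3.5,fy=3.2)[:,:,::-1])
print(goto([.5405,-.273,.060],down(np.pi-np.radians(4.4)),s))
E
```

```text
[ 0.54071003 -0.27403238  0.0774139 ] 0.06568420113430375 [-3.14089497e+00  2.12373149e-03  3.06546938e+00] [ 0.00759421 -0.35747547 -2.9873243 ]
[ 0.013  0.041  0.697 -0.005  0.015  0.005]
```

View pics/s18c.png

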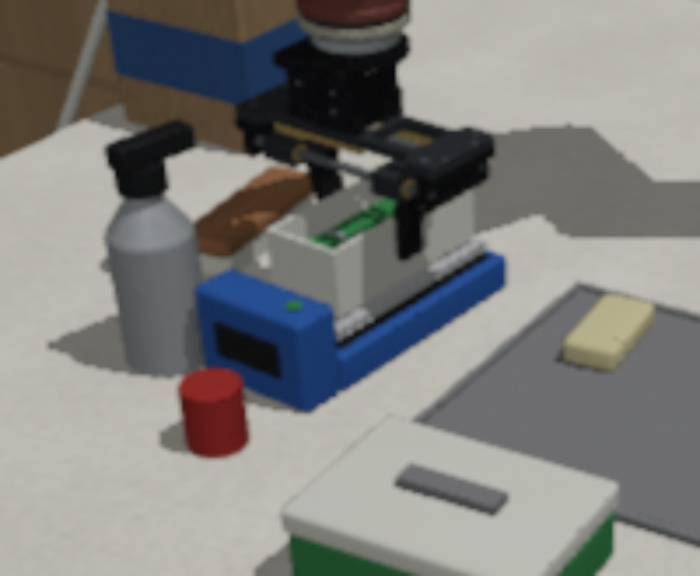

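The box sits just above the plate, aligned with it. Press down stepwise.

Emit:
{"fn": "play_rows", "kwargs": {"series": [[0,0.04,0.15,0,0,0,-1],[0,0.04,0.3,0,0,0,-1],[0,0.04,0.45,0,0,0,-1],[0,0.04,0.55,0,0,0,-1],[0,0.04,0.65,0,0,0,-1],[0,0.04,0.7,0,0,0,-1],[0,0.04,0.7,0,0,0,-1],[0,0.04,0.7,0,0,0,-1]], "grip_force": 60}}

```text
clock: 47.78
position: [0.5411, -0.2731, 0.0615]
ee_rot: [-3.141, 0.003, 3.065]
wrist_force: [-4.7, 2.3, 11.5]
width: 0.0655
```

```bash
python3 - <<'E'
from h import *
p,s=snap('scene','s19.png'); print(s['position'],s['width'],s['ee_rot'],s['wrist_force'])
im=p['pixels'][100:280,100:300]; cv2.imwrite('pics/s19c.png',cv2.resize(im,None,fx=3.5,fy=3.2)[:,:,::-1])
E
```

```text
[ 0.54114892 -0.27314752  0.0614909 ] 0.06554667732885681 [-3.14067680e+00  2.76741838e-03  3.06550000e+00] [-4.69953889  2.266509   11.52493443]
```

View pics/s19c.png

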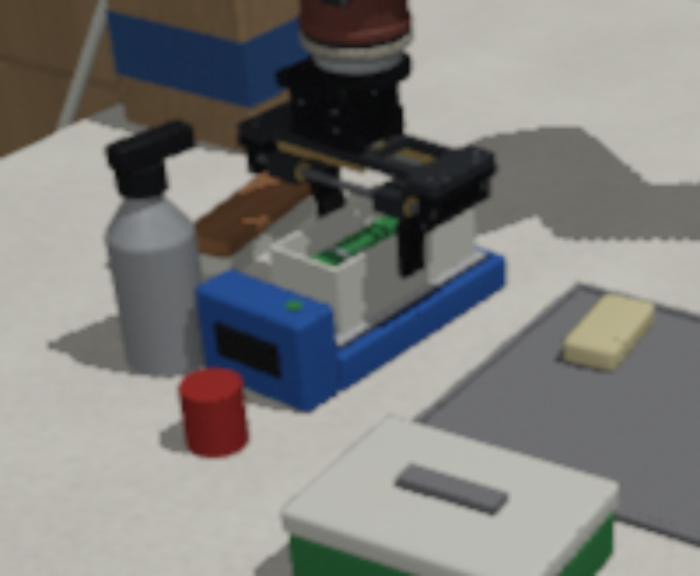

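Wrist force of 11.5 N up plus about 3 N of weight means the plate is nearly at the end. I press a little further, to the hard stop.

Emit:
{"fn": "play_rows", "kwargs": {"series": [[0,0,0.04,0,0,0,-1],[0,0,0.08,0,0,0,-1],[0,0,0.12,0,0,0,-1],[0,0,0.12,0,0,0,-1],[0,0,0.12,0,0,0,-1],[0,0,0.12,0,0,0,-1]]}}

```text
clock: 48.58
position: [0.5413, -0.2732, 0.0613]
ee_rot: [-3.141, 0.003, 3.066]
wrist_force: [-11.2, 7.9, 28.7]
width: 0.0658
```

Force jumped to 28.7 N with hardly any travel, so the plate is on its stop. I ease back up while still gripping, then release.

Emit:
{"fn": "play_rows", "kwargs": {"series": [[0,0,0,0,0,0,-1],[0,0,-0.12,0,0,0,-1],[0,0,-0.25,0,0,0,-1],[0,0,-0.4,0,0,0,-1],[0,0,-0.5,0,0,0,-1],[0,0,-0.52,0,0,0,-1],[0,0,-0.52,0,0,0,-1]]}}

```text
clock: 49.45
position: [0.5411, -0.2731, 0.0697]
ee_rot: [-3.141, 0.003, 3.065]
wrist_force: [2.3, -0.1, 2.4]
width: 0.0655
```

```bash
python3 - <<'E'
from h import *
p,s=snap('scene','s20.png'); print(s['position'],s['width'],s['ee_rot'],s['wrist_force'])
E
```

```text
[ 0.54114226 -0.27313553  0.0697281 ] 0.06547353123270547 [-3.14062442e+00  3.00720043e-03  3.06546272e+00] [ 2.29025674 -0.11206128  2.38437648]
```

Emit:
{"fn": "play_rows", "kwargs": {"series": [[0,0,-0.05,0,0,0,-1],[0,0,-0.08,0,0,0,-1],[0,0,-0.08,0,0,0,0.7],[0,0,-0.08,0,0,0,1],[0,0,-0.08,0,0,0,1],[0,0,-0.08,0,0,0,1],[0,0,-0.08,0,0,0,1],[0,0,-0.08,0,0,0,1],[0,0,-0.5,0,0,0,1],[0,0,-1,0,0,0,1],[0,0,-2,0,0,0,1],[0,0,-3.5,0,0,0,1],[0,0,-5,0,0,0,1],[0,0,-6,0,0,0,1],[0,0,-6,0,0,0,1]]}}

```text
clock: 51.38
position: [0.5419, -0.2738, 0.2235]
ee_rot: [-3.138, 0.007, 3.065]
wrist_force: [-0.4, -0.1, -0.3]
width: 0.0867
```

```bash
python3 - <<'E'
from h import *
p,s=snap('wrist','w21.png'); print(s['position'],s['width'],s['wrist_force'])
for x in env.silhouettes('peg_box',p)[:2]: print('box',x['p'],rect(x['region'],p,.108,s))
for x in env.silhouettes('plate',p)[:2]: print('plate',x['p'],rect(x['region'],p,.048,s))
for q in pegs(p,s,.084): print(q)
p,s=snap('scene','s21.png')
E
```

```text
[ 0.54188343 -0.27382571  0.22345577] 0.08668525020491076 [-0.43561317 -0.08647482 -0.26050808]
box 0.84 (array([ 536.7, -272.3]), array([158.4,  67.6]), -4.6)
plate 0.97 (array([ 454.2, -266.5]), array([77.4,  2.7]), 85.7)
(0.82, (array([ 537.4, -285.5]), array([113.4,  19.2]), -3.3), [62, 96, 78])
(0.73, (array([ 540. , -256.7]), array([112.4,  20.5]), -4.9), [217, 216, 213])
```

View pics/w21.png

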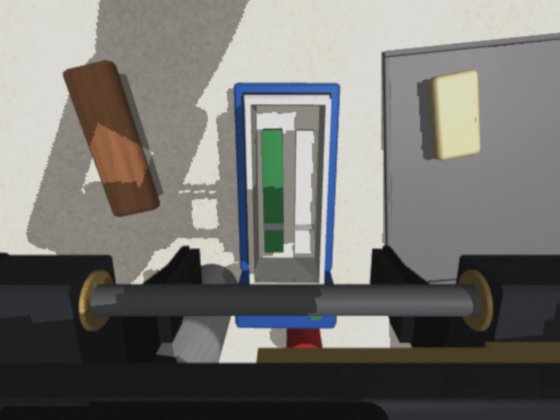

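View pics/s21.png

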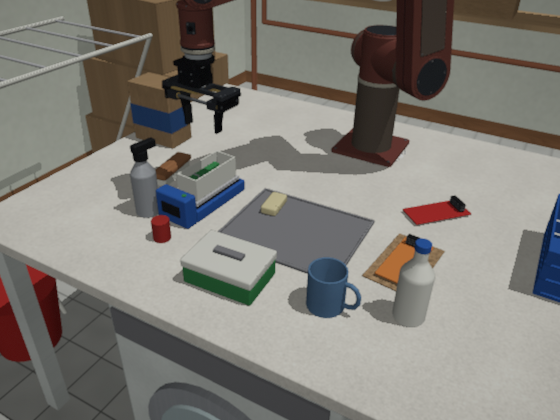

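The box stands on the plate, upright, lined up and centred within about 4 mm, with green and white visible on top of the other two pegs. The lid is on the mat, the bystanders are where they were, and the arm is clear.

```bash
python3 - <<'E'
from h import *
p=env.get_image('top'); cv2.imwrite('pics/t22.png',p['pixels'][:,:,::-1])
for n,z in dict(lid=.015,soap=.024,brush=.041,thread=.055,sewing_box=.075).items():
    for x in env.silhouettes(n,p)[:1]: print(n,round(x['p'],2),rect(x['region'],p,z))
print(env.hand_in())
E
```

```text
lid 0.86 (array([286. , 293.9]), array([171.1,  75.1]), -43.8)
soap 0.78 (array([484.7, -96.5]), array([85.9, 45.4]), 6.0)
brush 0.64 (array([ 476.6, -441.5]), array([80.1, 54.2]), 7.0)
thread 0.73 (array([ 734.1, -261.8]), array([56.9, 41.8]), -37.4)
sewing_box 0.9 (array([770., -43.]), array([173.5, 133.8]), -88.3)
the job is handed in; nothing more can be done
None
```

The whole job is done and handed in at about 51 s; no verdict came back, so the result rests on my own checks.

- **Lid:** I tipped it about 16° at the grip bar with its heel on the box rim, then lifted it away. It lies right way up on the mat, about 3 mm from the middle.
- **Pegs:** Only four were present (red, blue, green, white), and all four are in the box, two on the floor and two on top of them.
- **Pressing:** I pressed the held box until the wrist force rose from 11.5 to 28.7 N with almost no further travel. That shows the plate was on its stop. I then let it rise and released the box.

**Last checks:**
- **Box:** it was upright and about 4 mm or less off the plate's centre. Its measured yaw of -4.6° matches the plate's.
- **Lid:** the wrist measurement after release and the last scene picture showed it still on the mat. The network's best "lid" in the final top view was the red look-alike, so that last reading does not confirm the orange lid.
- **Bystanders:** soap, thread and sewing box read within about 2 mm of their start positions. The brush read 7 mm off, but only a shortened outline of it was found. I checked the mug, spray bottle and softener only by eye; they looked unmoved.
- **Robot:** the gripper was clear of everything.

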